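# Blow the dust out of headlamp housings with a clamped air gun

## Task

Stand every headlamp housing from the cardboard in its own bay of the blow-off tray, open mouth towards the air gun's nozzle, and swing the yellow keeper bar shut over their feet until it snaps into its detent. Give a full blast of about a second by squeezing the red trigger fully home against the grip, and let it go; never pull it while the bar is open. Then swing the bar wide open again and set the housings down, upright and without dropping them, in the grey box, leaving everything else on the shelf alone.

Things in the scene. Friction and masses are not known exactly. Their poses are not given: they have to be found in the camera images.
- lamp0: bare aluminium headlamp housing, one of 2 or 3 alike, 0.2 to 0.37 kg, 70 mm tall, upright on its foot (on 3 mm cardboard at the start). Own x points out of the open mouth, z up. Origin on the foot's underside. Foot 44 mm wide, 6 mm thick, x -56 (tongue behind) to +20 mm. Grip across y at the finned heat sink: 34 mm wide, x -34 to +4, z 20 to 60 mm
- lamp0_mouth (a point): centre of lamp0's open mouth, 32 mm ahead of its origin along its x and 40 mm up; the bowl behind it is 44 mm wide at x = 4 and 60 mm at x = 18 to 32 mm, on the same axis
- lamp1: bare aluminium headlamp housing, one of 2 or 3 alike, 0.2 to 0.37 kg, 70 mm tall, upright on its foot (on 3 mm cardboard at the start). Own x points out of the open mouth, z up. Origin on the foot's underside. Foot 44 mm wide, 6 mm thick, x -56 (tongue behind) to +20 mm. Grip across y at the finned heat sink: 34 mm wide, x -34 to +4, z 20 to 60 mm
- lamp1_mouth (a point): centre of lamp1's open mouth, 32 mm ahead of its origin along its x and 40 mm up; the bowl behind it is 44 mm wide at x = 4 and 60 mm at x = 18 to 32 mm, on the same axis
- lamp2: bare aluminium headlamp housing, one of 2 or 3 alike, 0.2 to 0.37 kg, 70 mm tall, upright on its foot (on 3 mm cardboard at the start). Own x points out of the open mouth, z up. Origin on the foot's underside. Foot 44 mm wide, 6 mm thick, x -56 (tongue behind) to +20 mm. Grip across y at the finned heat sink: 34 mm wide, x -34 to +4, z 20 to 60 mm
- lamp2_mouth (a point): centre of lamp2's open mouth, 32 mm ahead of its origin along its x and 40 mm up; the bowl behind it is 44 mm wide at x = 4 and 60 mm at x = 18 to 32 mm, on the same axis
- stand: fixed blow-off station, z up; origin under the middle of its steel tray; grey plate x -165 to 135, y -70 to 325 mm, 6 mm thick. Tray: three bays 72 mm apart along x, floor 10 mm up, y -61 to 30 mm, ending at a lip 5 mm above the floor, open at -y. Air gun clamped on its side beyond the lip, flat nozzle at y = 110 mm blowing to -y; housings stand with own x along this +y
- bay0 (a point): bay 0, nearest the robot, away from the hinge: point on the tray floor where a housing's origin belongs, 30 mm short of the lip. Axes as stand. Rails 4 mm thick and 6 mm above the floor (12 mm at the tray's ends) leave 68 mm between them for each 44 mm foot
- bay1 (a point): bay 1, the middle one: the same point; the foot has 10 mm to spare ahead and 12 mm to each side
- bay2 (a point): bay 2, beside the bar's hinge: the same point
- keeper (a joint): yellow gate-like keeper bar on the tray's -y side, rad: 0 = shut, along stand's x, over the feet's tongues and 7 mm behind the heat sinks; grows as it opens towards -y (counter-clockwise from above) to a stop at 1.4. Starts at 1.15 to 1.35, stays where left. Below 0.06 a sprung ball resists with about 5 N, snaps in under 0.027, and holds as hard
- keeper_knob (a point): black upright round post on the bar, 14 mm diameter, 30 to 74 mm above the bench, 240 mm from the hinge; this point is on its axis, 64 mm up. The bar itself is 12 mm wide and lies 20 to 30 mm above the bench; its nose reaches 23 mm past the post's axis
- keeper_hinge (a point): upright hinge axis of the keeper bar, 20 mm above the bench; its brass pin ends 40 mm up
- trigger (a joint): red sprung trigger lever of the air gun, rad: 0 = released, 0.26 = fully home against the blue grip; 5 N at trigger_pad to start, 12 N home, returns by itself. Lever 94 mm long, 8 mm thick, 39 to 61 mm above the bench; swings level towards stand's +y about an upright hinge 70 mm from trigger_pad, on its +x side
- trigger_pad (a point): where a finger presses on the trigger's front (-y) face, 50 mm up; moves with the lever, 18 mm in all. Lever and grip together measure 56 mm across y when released, 38 mm when squeezed; free above, and 30 mm free below
- grip_back (a point): point on the back (+y) face of the fixed blue grip, 50 mm up, across from trigger_pad. The grip is 28 mm thick, 37 to 63 mm above the bench, along stand's x; a pipe runs 70 mm behind it, a regulator 97 mm tall stands 180 mm off towards +x
- cleanbox: grey plastic box for clean parts, fixed, outside 240 (its x) x 160 (its y) mm, walls 5 mm thick and 35 mm high, inner floor 5 mm up; origin under its centre; empty at the start
- canister: green screw-top plastic canister, 75 x 110 x 170 mm tall, origin under its centre; stands at the right, near the robot, leave alone
- charger: blue plastic battery charger, 90 x 150 x 50 mm, origin under its centre; beside the grey box, leave alone
- ratchet: chrome ratchet lying flat, 190 mm long along its own x, 34 mm wide, 22 mm high, origin under its middle; leave alone
- socket: loose chrome socket standing on end, 24 mm diameter, 30 mm tall, origin under its centre; leave alone
- screw_jar: small screw jar with red lid, 60 mm diameter, 60 mm tall, origin under its centre; stands at the far side, leave alone
- bulb_box: white and blue carton, 55 x 55 x 85 mm tall, origin under its centre; stands near the robot, leave alone
- tape_measure: yellow tape measure, 42 x 75 x 65 mm tall, origin under its centre; leave alone

How it is judged:
On the way, in this order (a step that is already met when the one before it is completed fails the run):
1. all housings stand in the tray, mouths to the nozzle, and the keeper bar is shut in its detent (x of lamp0 in the frame of stand between -0.1 and 0.1 m and y of lamp0 in the frame of stand between -0.02 and 0.022 m and z of each of lamp0, lamp1, lamp2 in the frame of stand below 0.016 m and angle between each of lamp0, lamp1, lamp2's own z axis and vertical below 0.12 rad and angle between the x axis of each of lamp0, lamp1, lamp2 and the y axis of stand, either way round below 0.3 rad and y of each of lamp0_mouth, lamp1_mouth, lamp2_mouth in the frame of stand above 0.01 m and x of lamp1 in the frame of stand between -0.1 and 0.1 m and y of lamp1 in the frame of stand between -0.02 and 0.022 m and x of lamp2 in the frame of stand between -0.1 and 0.1 m and y of lamp2 in the frame of stand between -0.02 and 0.022 m and value of joint keeper below 0.02 rad), for 0.3 s.
2. the trigger is squeezed home for the best part of a second, with the bar shut and the housings in the tray (x of lamp0 in the frame of stand between -0.1 and 0.1 m and y of lamp0 in the frame of stand between -0.02 and 0.022 m and z of each of lamp0, lamp1, lamp2 in the frame of stand below 0.016 m and angle between each of lamp0, lamp1, lamp2's own z axis and vertical below 0.12 rad and angle between the x axis of each of lamp0, lamp1, lamp2 and the y axis of stand, either way round below 0.3 rad and y of each of lamp0_mouth, lamp1_mouth, lamp2_mouth in the frame of stand above 0.01 m and x of lamp1 in the frame of stand between -0.1 and 0.1 m and y of lamp1 in the frame of stand between -0.02 and 0.022 m and x of lamp2 in the frame of stand between -0.1 and 0.1 m and y of lamp2 in the frame of stand between -0.02 and 0.022 m and value of joint keeper below 0.025 rad and value of joint trigger above 0.215 rad), for 0.7 s.
3. the trigger is let go, the bar still shut (value of joint trigger below 0.03 rad and value of joint keeper below 0.025 rad), for 0.1 s.
4. the keeper bar is swung wide open (value of joint keeper above 0.9 rad), for 0.1 s.
At the end, for the whole second after the job is handed in: every housing that is present stands upright (within 7 degrees) and at rest on the floor of the grey box, its origin inside the walls, and the trigger is released (x of lamp0 in the frame of cleanbox between -0.115 and 0.115 m and y of lamp0 in the frame of cleanbox between -0.075 and 0.075 m and z of each of lamp0, lamp1, lamp2 in the frame of cleanbox below 0.012 m and angle between each of lamp0, lamp1, lamp2's own z axis and vertical below 0.12 rad and linear speed of each of lamp0, lamp1, lamp2 below 0.03 m/s and x of lamp1 in the frame of cleanbox between -0.115 and 0.115 m and y of lamp1 in the frame of cleanbox between -0.075 and 0.075 m and x of lamp2 in the frame of cleanbox between -0.115 and 0.115 m and y of lamp2 in the frame of cleanbox between -0.075 and 0.075 m and value of joint trigger below 0.03 rad); the robot touches nothing.
It fails at once if the trigger is pulled (more than 0.1 rad) while the keeper bar is not shut (more than 0.05 rad open) (value of joint trigger above 0.1 rad and value of joint keeper above 0.05 rad).
It fails at once if a housing is let fall into the grey box (in the air over the box, out of the fingers, faster than 0.5 m/s: a drop of over about 3 cm) ((x of lamp0 in the frame of cleanbox between -0.12 and 0.12 m and y of lamp0 in the frame of cleanbox between -0.08 and 0.08 m and z of lamp0 in the frame of cleanbox above 0.02 m and linear speed of lamp0 above 0.5 m/s and contact force between the fingers and lamp0 below 0.2 N) or (x of lamp1 in the frame of cleanbox between -0.12 and 0.12 m and y of lamp1 in the frame of cleanbox between -0.08 and 0.08 m and z of lamp1 in the frame of cleanbox above 0.02 m and linear speed of lamp1 above 0.5 m/s and contact force between the fingers and lamp1 below 0.2 N) or (x of lamp2 in the frame of cleanbox between -0.12 and 0.12 m and y of lamp2 in the frame of cleanbox between -0.08 and 0.08 m and z of lamp2 in the frame of cleanbox above 0.02 m and linear speed of lamp2 above 0.5 m/s and contact force between the fingers and lamp2 below 0.2 N)).
It fails at once if one of the other things on the shelf is moved more than 40 mm (distance of any of canister, charger, ratchet, socket, screw_jar, bulb_box, tape_measure from where it was at the start of the episode above 0.04 m).
Of lamp0, lamp1, lamp2 only 2 to 3 are there at a start; the rules pass over those that are not, and their reading is None.
At some moment in a run one of lamp0, lamp1, lamp2 may be knocked a few centimetres aside while the robot is not near it.
It also fails if it takes over 210 s, if anything falls off the work surface, if the arm or the gripper's body presses on something with over 40 N, if the wrist force passes 120 N, or if a joint passes its speed limit or range.

## Robot

A 6-joint arm with a two-finger parallel gripper is mounted at the origin on the work surface. World frame = base frame: x ahead of the robot, y to its left, z up, the work surface at z = 0. Lengths are in m, angles in rad, forces in N, time in s.
With the tool pointing down it reaches from about 0.3 to 0.875 m from the base axis. Payload 6.4 kg.
Tool frame: the origin (TCP) lies on the centre line of the jaws, within the pads' length; the fingertips stand 8 mm ahead of it and the grasp point (between the pads) lies 11 mm behind it; z points along the fingers, y is the line along which they close (so a half turn about z gives the same grasp; the last joint's range is limited). The gripper opens to 85 mm and grips with 20 to 120 N. Pads are 22 mm wide; open, the fingers measure 114 mm over their backs; the gripper's body (76 mm by 85 mm) begins 54 mm behind the grasp point. The pads swing forward as they close: fully open they stand 13 mm farther back than shut.
Start: joints at [-1.382, 0.181, 1.607, -0, 1.354, -0.206], TCP at [0.221, -0.531, 0.239] pointing down, gripper open.
Joint ranges: [-2.99, 2.99], [-0.89, 2.07], [0.3, 2.58], [-1.14, 4.28], [0, 2.63], [-3.12, 3.12]. Speed limits (rad/s): [2.57, 2.57, 3.01, 3.14, 3.14, 3.14].

## Interface

Orientations are given as a unit quaternion [w, x, y, z].
In Python, from bench import ctrl gives the robot as it stands.
- The arm moves only by the shell command python3 -m handwheel 'ROWS' [OPENING]. ROWS is JSON, a list that holds one entry, the list of rows, each a list of 4 numbers: the shift along the tool's x, y, z each as a share of 20 cm, from -1 to 1, then the turn about the tool's z as a share of 1.5 rad, from -1 to 1. In form: [[[x, y, z, twist], ...]]. A call has 1 to 10 rows; each row is the pose to reach, as a shift and turn from the pose commanded when the call began, along the tool's axes at that moment; what a row does not reach only later rows make up. A row lasts 1/8 s, in which the tool goes at most 62.5 mm and 10.7 degrees, less where a joint would pass 70% of its speed; a pose out of reach is approached as far as the arm can. A call with a number of a shift or a turn outside -1 to 1 is refused whole. A call with a gripper value outside its range is refused whole. OPENING is the finger opening in mm, from 0 to 85.4, set as the call begins (- or left out, the last holds). The fingers move at their own pace and stop on an object; the grip force is fixed at half the most. Time passes only in rows, so rows that repeat a pose let the fingers close. It gives the time, the measured TCP pose, the force, the opening and the grip force at its end, in the units of the state.
- ctrl.get_obs(): the state, without advancing time (a new reading comes with each control period).
- ctrl.camera(name): name is "scene" or "top"; returns a dict with "color" (480x640x3 uint8, red, green, blue), "range_z" (480x640 float32, m along the optical axis (not along the pixel's ray), 0 where there is no reading), "K" (3x3 intrinsics, pixels), "pose" (4x4, takes a point from camera to world coordinates). Camera axes: x right, y down, z forward; pixel columns grow to the right and rows downward; lengths in m; the calibration is good to about 2 mm. A picture is of the moment at which its call begins.
- ctrl.hand_in(): hands the job in; it is judged then, once.
The state is a dict: "time_s": time; "q": joint angles; "dq": joint speeds; "joint_efforts": joint torques, N m; "eef_pos": TCP position; "eef_rot": TCP orientation; "wrist_force": force on the tool from outside, world axes, zero at the start; "torque": the same for the moment, N m; "opening": opening from 0.0 (shut) to 1.0 (fully open); "grasp_force": force on a finger pad.
Only numpy, scipy, OpenCV 4.12 (cv2) and the standard library are available. Lean on these libraries where they do the work, as an engineer would, in place of code of your own. Each camera call takes 0.05 s, during which the arm holds its last target. There are 200 camera calls.

## Working session

There is one attempt and no reset: what is moved stays moved. The work goes in short steps, Python scripts to look and compute and a shell command to move; the robot and the scene stay as the last step left them, time stands still between calls to the robot, and variables do not carry over. Pictures are saved under pics/ and viewed, at most 14 in all, crops included, and the job is handed in when it is done.

```bash
mkdir -p pics; ls
cat > h.py <<'E'
import numpy as np,cv2
from bench import ctrl
def snap(n):
    c=ctrl.camera(n); np.savez(f'/tmp/{n}.npz',**c); return c
def pts(c):
    K=c['K'];z=c['range_z'];v,u=np.mgrid[:480,:640]
    p=np.stack([(u-K[0,2])/K[0,0]*z,(v-K[1,2])/K[1,1]*z,z],-1)
    return p@c['pose'][:3,:3].T+c['pose'][:3,3]
def ray(c,u,v,h):
    K=c['K'];d=c['pose'][:3,:3]@np.array([(u-K[0,2])/K[0,0],(v-K[1,2])/K[1,1],1]);o=c['pose'][:3,3]
    return o+d*(h-o[2])/d[2]
E
python3 - <<'E'
from h import *
for n in('scene','top'):
    c=snap(n); print(n,c['K'].round(1).tolist(),c['pose'].round(3).tolist(),(c['range_z']>0).mean())
    cv2.imwrite(f'pics/{n}0.png',c['color'][...,::-1])
o=ctrl.get_obs();print(o)
E
```

```text
pics
scene [[613.3, 0.0, 320.6], [0.0, 613.3, 245.6], [0.0, 0.0, 1.0]] [[0.614, 0.526, -0.588, 1.315], [0.789, -0.409, 0.459, -0.631], [0.001, -0.746, -0.666, 0.943], [0.0, 0.0, 0.0, 1.0]] 0.9959895833333333
top [[589.5, 0.0, 316.1], [0.0, 589.5, 243.3], [0.0, 0.0, 1.0]] [[-0.134, -0.971, 0.197, 0.346], [-0.991, 0.13, -0.031, 0.018], [0.005, -0.199, -0.98, 1.14], [0.0, 0.0, 0.0, 1.0]] 0.9960026041666666
{'time_s': 0.1, 'q': array([-1.38229058e+00,  1.81499525e-01,  1.60788661e+00, -1.03401543e-05,
        1.35380888e+00, -2.06293416e-01]), 'dq': array([ 0.00022967, -0.00080627, -0.00178111, -0.00018195, -0.0002249 ,
        0.00096213]), 'joint_efforts': array([ 1.17016825e-03, -4.45874441e+01, -3.52237487e+01, -1.92289644e-04,
        4.19577817e-03,  2.49597872e-05]), 'eef_pos': array([ 0.2210831 , -0.53027977,  0.23846615]), 'eef_rot': array([-8.01195440e-04,  9.80579353e-01,  1.96121111e-01,  2.07774007e-06]), 'wrist_force': array([ 0.14209715, -0.34653284, -0.38065327]), 'torque': array([ 0.00893746,  0.02526708, -0.00477977]), 'grasp_force': 0.0, 'opening': 0.9995157465978117}
```

View pics/top0.png

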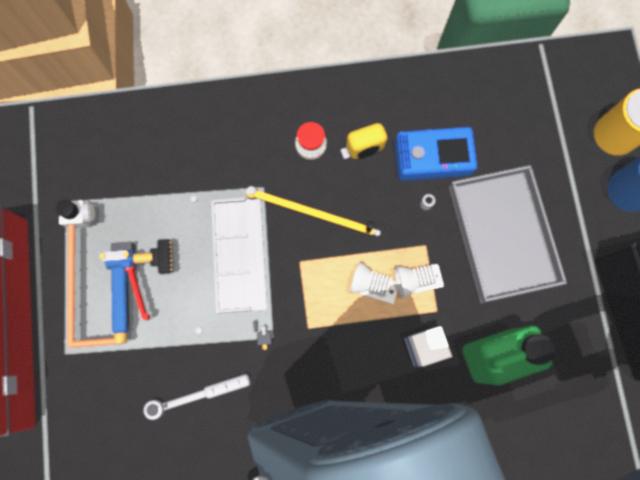

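View pics/scene0.png

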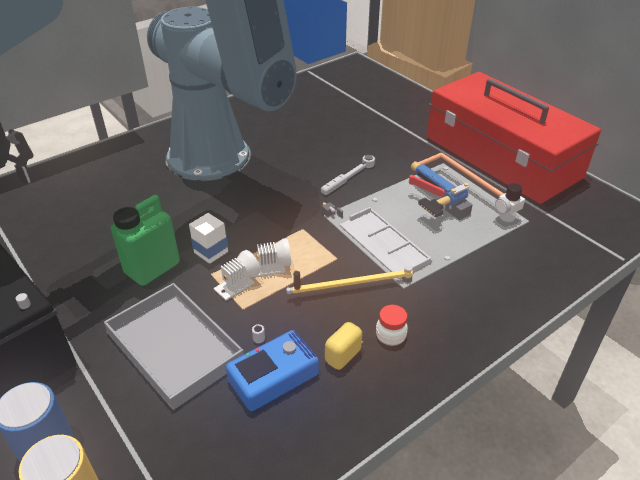

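The top view shows the tray at (237,255), the bar from its hinge at (252,192) to the knob at (376,232), and two lamps near (372,283) and (418,278). It also shows the box at (508,233) and the gun with its red trigger at (137,292). Next I'll zoom in and measure.

Run:
```python
from h import *
t=dict(np.load('/tmp/top.npz'));s=dict(np.load('/tmp/scene.npz'))
a=cv2.resize(t['color'][235:335,295:445],None,fx=5,fy=5,interpolation=cv2.INTER_CUBIC)[:500,:750]
cv2.imwrite('pics/ct.png',a[...,::-1])
b=cv2.resize(s['color'][225:310,205:345],None,fx=5,fy=5,interpolation=cv2.INTER_CUBIC)
cv2.imwrite('pics/cs.png',b[...,::-1])
P=pts(t);S=pts(s)
def at(n,u,v,h): print(n,'ray',ray(t,u,v,h).round(4),'depth',P[v,u].round(4))
at('hinge',252,192,.04);at('knobtop',376,232,.074)
for u,v in [(66,200),(65,353),(271,345),(264,188)]: at('plate',u,v,.006)
for u,v in [(214,199),(250,198),(263,310),(216,311)]: at('tray',u,v,.02)
for u,v in [(452,184),(530,168),(565,283),(484,300)]: at('box',u,v,.035)
at('floor',510,235,.005); at('bench',300,390,0); at('card',330,300,.003); at('traybay',232,285,.01);at('grip',120,300,.063);at('trig',137,295,.061);at('traybay',235,225,.01)
# lamps height map from both clouds
for n,Q in(('top',P),('scene',S)):
    m=(Q[...,2]>.05)&(Q[...,2]<.08)
    k,l,st,ce=cv2.connectedComponentsWithStats(m.astype('u1'))
    for i in range(1,k):
        if st[i,4]>30:
            q=Q[l==i];print(n,st[i].tolist(),q.mean(0).round(3),q[:,2].max().round(3),cv2.minAreaRect(q[:,:2].astype('f4')))
```

```text
hinge ray [0.6839 0.0919 0.04  ] depth [0.6824 0.0916 0.0448]
knobtop ray [ 0.5665 -0.1294  0.074 ] depth [ 0.5751 -0.1352  0.0321]
plate ray [0.727  0.4625 0.006 ] depth [0.6961 0.4264 0.098 ]
plate ray [0.4274 0.4795 0.006 ] depth [0.4272 0.4784 0.0086]
plate ray [0.3901 0.0925 0.006 ] depth [ 0.3903  0.0929 -0.0005]
plate ray [0.6994 0.0695 0.006 ] depth [0.6998 0.0696 0.0047]
tray ray [0.6857 0.1689 0.02  ] depth [0.6909 0.1712 0.0031]
tray ray [0.6784 0.0986 0.02  ] depth [0.6783 0.0985 0.0204]
tray ray [0.4565 0.0988 0.02  ] depth [0.4578 0.0997 0.007 ]
tray ray [0.4665 0.1871 0.02  ] depth [0.4682 0.1895 0.0044]
box ray [ 0.6498 -0.2969  0.035 ] depth [ 0.6519 -0.2991  0.0273]
box ray [ 0.6617 -0.4551  0.035 ] depth [ 0.6625 -0.4562  0.0323]
box ray [ 0.4293 -0.4739  0.035 ] depth [ 0.4296 -0.4754  0.0318]
box ray [ 0.4182 -0.3158  0.035 ] depth [ 0.4188 -0.3187  0.0254]
floor ray [ 0.5395 -0.4002  0.005 ] depth [ 0.5398 -0.4007  0.0035]
bench ray [0.3003 0.0488 0.    ] depth [0.3003 0.0488 0.0009]
card ray [ 0.46   -0.0304  0.003 ] depth [ 0.4602 -0.0304  0.0016]
traybay ray 
[... 4809 characters left out ...]
9999847, 0.0878414437174797), 86.14766693115234)
scene [0, 338, 70, 52, 934] [ 0.477 -0.618  0.065] 0.08 ((0.477580726146698, -0.6176058053970337), (0.010435620322823524, 0.13085684180259705), 6.850151538848877)
scene [49, 409, 18, 27, 191] [ 0.629 -0.627  0.067] 0.08 ((0.62666916847229, -0.6276066303253174), (0.009371891617774963, 0.050659582018852234), 49.21613693237305)
scene [6, 440, 30, 15, 169] [ 0.629 -0.69   0.068] 0.08 ((0.6269435286521912, -0.6898003816604614), (0.05121075361967087, 0.009835302829742432), 43.06776428222656)
scene [87, 463, 9, 17, 70] [ 0.739 -0.619  0.067] 0.08 ((0.7379812002182007, -0.6195231676101685), (0.003612746950238943, 0.028669679537415504), 62.08740234375)
```

View pics/ct.png

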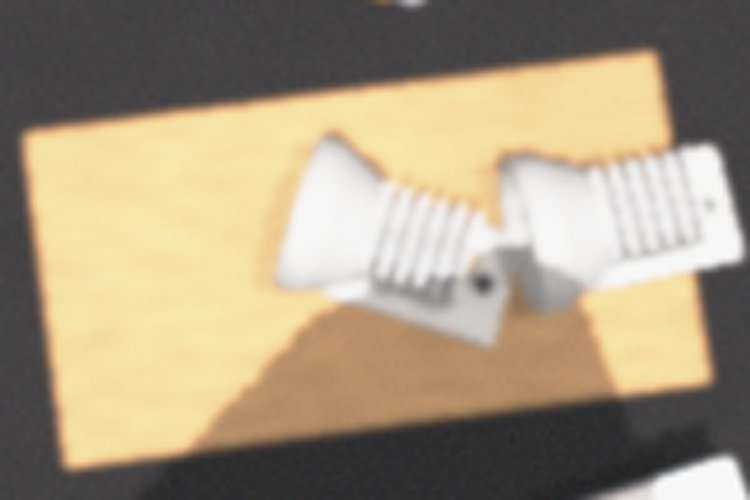

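View pics/cs.png

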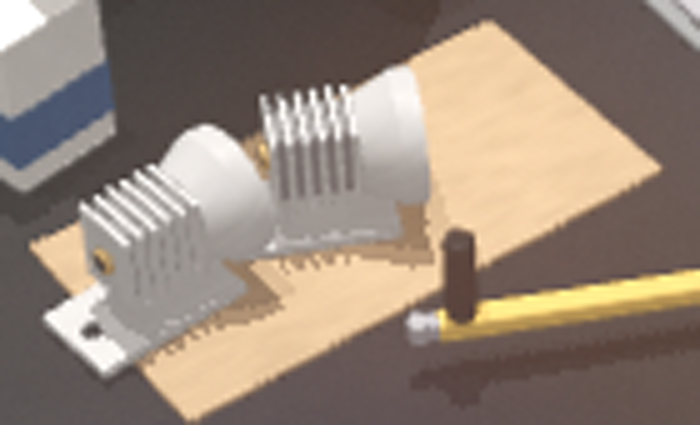

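Only two lamps are present: A is on the left, B on the right, and both mouths face +y with tongues behind. Next I'll get precise fits of the lamps, the stand and the box.

```bash
cat >> h.py <<'E'
def axisfit(p,th):
    # p Nx2 ; midline regression about heading th, ends at +32 / -34
    for _ in range(12):
        R=np.array([[np.cos(th),np.sin(th)],[-np.sin(th),np.cos(th)]]);q=p@R.T
        lo,hi=np.percentile(q[:,0],[1,99]);xs=[];ys=[]
        for a in np.arange(lo+2e-3,hi-4e-3,3e-3):
            y=q[(q[:,0]>=a)&(q[:,0]<a+3e-3),1]
            if len(y)>8: xs.append(a+1.5e-3);ys.append((np.percentile(y,3)+np.percentile(y,97))/2)
        k,b=np.polyfit(xs,ys,1);th+=0.7*np.arctan(k)
    ym=k*np.array(xs)+b
    return th,lo,hi,R,b,k
def lamps(zmin,zmax,xr,yr,th0,clouds):
    Q=np.concatenate([c[(c[...,2]>zmin)&(c[...,2]<zmax)&(c[...,0]>xr[0])&(c[...,0]<xr[1])&(c[...,1]>yr[0])&(c[...,1]<yr[1])] for c in clouds])
    th,lo,hi,R,b,k=axisfit(Q[:,:2],th0)
    o=((hi-32e-3)+(lo+34e-3))/2
    return th,hi-lo,R.T@np.array([o,k*o+b]),len(Q)
def ortho(c,h,x0,x1,y0,y1,mm=1.):
    # image: up=+x, left=+y
    K=c['K'];Rt=np.linalg.inv(c['pose'])
    x=np.arange(x1,x0,-mm/1e3);y=np.arange(y1,y0,-mm/1e3);X,Y=np.meshgrid(x,y,indexing='ij')
    p=np.stack([X,Y,X*0+h],-1)@Rt[:3,:3].T+Rt[:3,3];uv=p@K.T
    return cv2.remap(c['color'],(uv[...,0]/uv[...,2]).astype('f4'),(uv[...,1]/uv[...,2]).astype('f4'),cv2.INTER_LINEAR)
E
python3 - <<'E'
from h import *
t=dict(np.load('/tmp/top.npz'));s=dict(np.load('/tmp/scene.npz'))
P=pts(t);S=pts(s)
for n,yr in(('A',(-.15,-.06)),('B',(-.24,-.155))):
  for cl,m in(([P],'top'),([S],'sc'),([P,S],'both')):
    print(n,m,lamps(.056,.082,(.42,.53),yr,1.5,cl))
for u,v in[(718,145),(745,260),(710,205),(483,282),(500,345)]: print('foot px',ray(t,295+u/5,235+v/5,.009).round(4))
for n,C in(('t',t),('s',s)):
  hs=cv2.cvtColor(C['color'],cv2.COLOR_RGB2HSV)
  for m,a,b in(('yel',(20,140,90),(35,255,255)),('red',(0,150,80),(6,255,255)),('blue',(100,120,60),(115,255,255))):
    Q=pts(C);k=cv2.inRange(hs,a,b).astype(bool)&(Q[...,0]>.35)&(Q[...,0]<.72)&(Q[...,1]>-.2)&(Q[...,1]<.45)&(Q[...,2]>0.01)&(Q[...,2]<.09)
    q=Q[k];print(n,m,k.sum(),q.mean(0).round(3),np.percentile(q[:,2],[2,50,98]).round(3),cv2.minAreaRect(q[:,:2].astype('f4')))
o=ortho(t,.012,.36,.75,-.02,.5,1.0)
cv2.imwrite('pics/ot.png',cv2.resize(o,None,fx=1.5,fy=1.5)[...,::-1])
o=ortho(s,.012,.36,.75,-.02,.5,1.0)
cv2.imwrite('pics/os.png',cv2.resize(o,None,fx=1.5,fy=1.5)[...,::-1])
# box: rim points
for n,Q in(('t',P),('s',S)):
  m=(Q[...,2]>.024)&(Q[...,2]<.045)&(Q[...,0]>.38)&(Q[...,0]<.69)&(Q[...,1]<-.27)&(Q[...,1]>-.5)
  g=(Q[...,0]<.66)|(Q[...,1]<-.31)
  print(n,cv2.minAreaRect(Q[m&g][:,:2].astype('f4')))
E
```

```text
A top (np.float64(1.1245843542296792), np.float64(0.06482323733014811), array([ 0.47953869, -0.10827458]), 676)
A sc (np.float64(1.0139725152095416), np.float64(0.06736832756083225), array([ 0.48439732, -0.1099805 ]), 420)
A both (np.float64(1.1135669408040707), np.float64(0.06506775036811799), array([ 0.48116749, -0.10886563]), 1096)
B top (np.float64(1.6547577718420072), np.float64(0.06550937473191146), array([ 0.47408772, -0.19351401]), 677)
B sc (np.float64(1.5681182658417845), np.float64(0.06773504908734088), array([ 0.47772931, -0.19364919]), 506)
B both (np.float64(1.6375252797846958), np.float64(0.06606320732130677), array([ 0.47551083, -0.19363148]), 1183)
foot px [ 0.5006 -0.2493  0.009 ]
foot px [ 0.4549 -0.2518  0.009 ]
foot px [ 0.4778 -0.2421  0.009 ]
foot px [ 0.46   -0.1501  0.009 ]
foot px [ 0.4352 -0.1527  0.009 ]
t yel 798 [ 0.631 -0.015  0.029] [0.022 0.029 0.038] ((0.5847616791725159, 0.135837122797966), (0.16548208892345428, 0.4993034601211548), 16.018482208251953)
t red 260 [0.515 0.321 0.059] [0.052 0.06  0.064] ((0.5124561190605164, 0.3264138698577881), (0.09
[... 159 characters left out ...]
4696214571595192, 0.15073172748088837), 81.53126525878906)
s yel 1 [ 0.614 -0.074  0.03 ] [0.03 0.03 0.03] ((0.6138602495193481, -0.07420780509710312), (0.0, 0.0), 0.0)
s red 66 [0.513 0.32  0.062] [0.059 0.062 0.066] ((0.5149853229522705, 0.3214607834815979), (0.09554877132177353, 0.013592610135674477), 13.952631950378418)
s blue 75 [0.481 0.355 0.065] [0.061 0.065 0.068] ((0.49371159076690674, 0.3582964837551117), (0.022019369527697563, 0.07478636503219604), 87.50391387939453)
t ((0.556896984577179, -0.3869706392288208), (0.2701917886734009, 0.16227872669696808), 4.669642925262451)
s ((0.5553148984909058, -0.38696521520614624), (0.27387624979019165, 0.16236984729766846), 4.414278507232666)
```

View pics/ot.png

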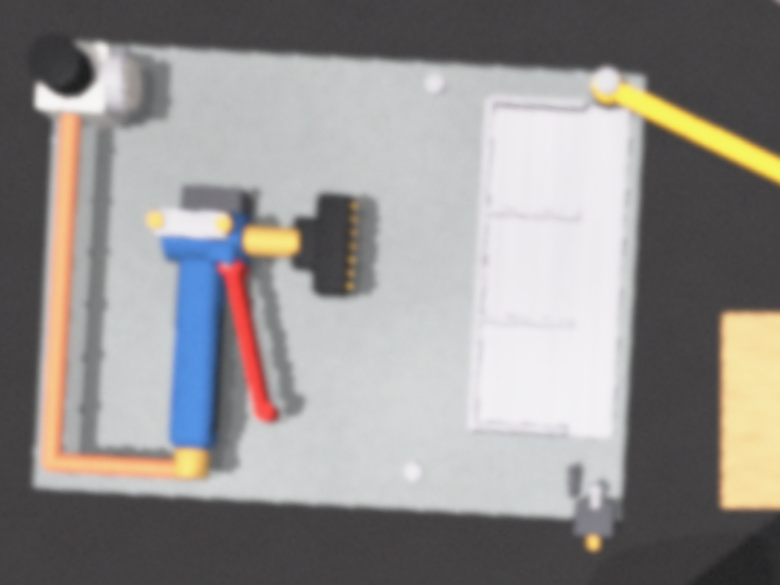

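View pics/os.png

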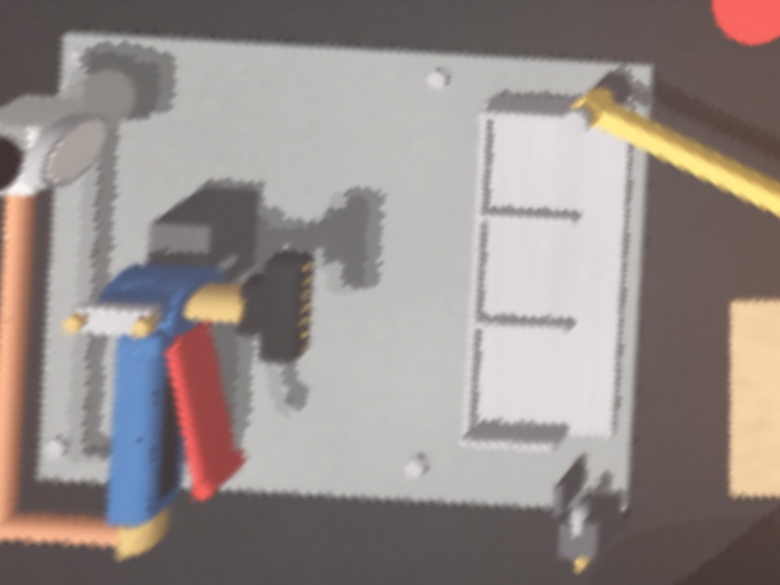

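Both views agree on these poses (2 lamps):

| Item | Position (m) | Heading / yaw (rad) |
|---|---|---|
| Stand | (.572, .146) | yaw -.055 |
| Lamp A | (.480, -.108) | heading 1.12 |
| Lamp B | (.4745, -.194) | heading 1.63 |

B's bowl overhangs A's tongue, so B goes first.

```bash
cat >> h.py <<'E'
SO=np.array([.572,.1463]);SY=-.055
def st(x,y): c,s=np.cos(SY),np.sin(SY);return SO+np.array([c*x-s*y,s*x+c*y])
def stinv(p): c,s=np.cos(SY),np.sin(SY);d=np.asarray(p)[:2]-SO;return np.array([c*d[0]+s*d[1],-s*d[0]+c*d[1]])
from scipy.spatial.transform import Rotation as Ro
def plan(*wp,frm=None):
    """wp: (x,y,z,psi); shares of the tool axes from the current (or given) pose"""
    o=ctrl.get_obs();w=o['eef_rot'];R=Ro.from_quat([w[1],w[2],w[3],w[0]]).as_matrix()
    p=o['eef_pos'];psi=np.arctan2(R[1,0],R[0,0])
    if frm: p=np.array(frm[:3]);psi=frm[3]
    c,s=np.cos(psi),np.sin(psi);R=np.array([[c,s,0],[s,-c,0],[0,0,-1]])
    print('now',p.round(4),round(psi,3))
    for q in wp:
        d=R.T@(np.array(q[:3])-p)/.2;t=-((q[3]-psi+np.pi)%(2*np.pi)-np.pi)/1.5
        print(' ->',np.append(d,t).round(3).tolist())
E
python3 - <<'E'
from h import *
plan((.35,-.37,.24,.9),(.4754,-.209,.2,1.63))
plan((.4754,-.209,.2,1.63),frm=(.35,-.37,.24,.9))
E
```

```text
now [ 0.2211 -0.5303  0.2385] 0.395
 -> [0.903, -0.492, -0.008, -0.337]
 -> [1.792, -0.994, 0.192, -0.823]
now [ 0.35 -0.37  0.24] 0.9
 -> [1.02, -0.009, 0.2, -0.487]
```

```bash
python3 -m handwheel '[[[0.3,-0.16,0,-0.11],[0.6,-0.33,0,-0.22],[0.9,-0.49,0,-0.34],[0.9,-0.49,0,-0.34]]]' 65 && python3 -m handwheel '[[[0.3,0,0,-0.12],[0.6,0,0.1,-0.25],[0.98,0,0.15,-0.38],[0.98,0,0.2,-0.48],[0.98,0,0.2,-0.48]]]' && python3 -c "
from h import *
plan((.4754,-.209,.1,1.63),(.4754,-.209,.037,1.63))"
```

```text
time_s: 0.6
eef_pos: [0.3512, -0.3682, 0.239]
eef_rot: [-0.001, 0.898, 0.439, 0.0]
wrist_force: [-0.0, 0.4, 0.5]
opening: 0.763
grasp_force: 0.0
time_s: 1.23
eef_pos: [0.4705, -0.2161, 0.1981]
eef_rot: [-0.001, 0.688, 0.726, -0.0]
wrist_force: [-0.1, -0.6, 0.2]
opening: 0.764
grasp_force: 0.0
now [ 0.4705 -0.2161  0.1981] 1.624
 -> [0.034, 0.026, 0.49, -0.004]
 -> [0.034, 0.026, 0.805, -0.004]
```

```bash
python3 -m handwheel '[[[0.034,0.026,0.2,0],[0.034,0.026,0.4,0],[0.034,0.026,0.6,0],[0.034,0.026,0.75,0],[0.034,0.026,0.8,0],[0.034,0.026,0.8,0]]]' && python3 -m handwheel '[[[0,0,0,0],[0,0,0,0],[0,0,0,0],[0,0,0,0],[0,0,0,0]]]' 20 && python3 -m handwheel '[[[0,0,-0.05,0],[0,0,-0.12,0],[0,0,-0.3,0],[0,0,-0.5,0],[0,0,-0.5,0]]]'
python3 - <<'E'
from h import *
t=snap('top');s=snap('scene')
a=cv2.resize(t['color'][200:340,280:460],None,fx=2.2,fy=2.2);b=cv2.resize(s['color'][180:320,190:370],None,fx=2.2,fy=2.2)
cv2.imwrite('pics/g1.png',np.hstack([a,b])[...,::-1])
plan((*st(-.072,-.015),.15,1.516))
E
```

```text
time_s: 1.98
eef_pos: [0.4753, -0.2109, 0.0395]
eef_rot: [-0.0, 0.689, 0.725, -0.0]
wrist_force: [0.8, 0.1, 0.3]
opening: 0.76
grasp_force: 0.0
time_s: 2.6
eef_pos: [0.4768, -0.2109, 0.041]
eef_rot: [0.002, 0.688, 0.726, 0.0]
wrist_force: [-1.3, -0.7, 6.6]
opening: 0.388
grasp_force: 60.1
time_s: 3.22
eef_pos: [0.4777, -0.2114, 0.1434]
eef_rot: [0.004, 0.688, 0.726, 0.0]
wrist_force: [0.6, -0.1, -3.2]
opening: 0.384
grasp_force: 60.1
now [ 0.4754 -0.2097  0.1394] 1.625
 -> [1.716, 0.213, -0.053, 0.073]
```

View pics/g1.png

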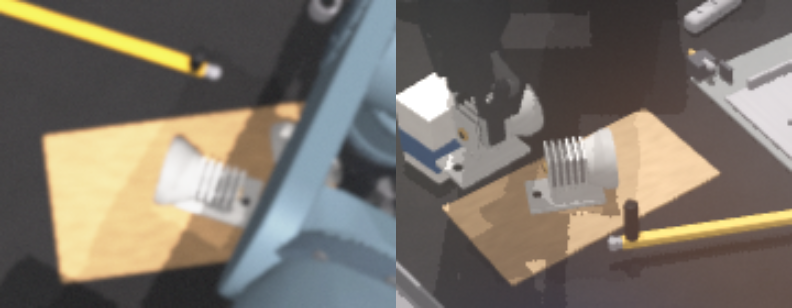

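```bash
python3 -m handwheel '[[[0.2,0.03,-0.05,0.02],[0.45,0.06,-0.05,0.04],[0.7,0.1,-0.05,0.07],[0.95,0.12,-0.05,0.07],[0.95,0.12,-0.05,0.07]]]' && python3 -c "
from h import *
plan((*st(-.072,-.017),.12,1.516),(*st(-.072,-.017),.049,1.516))"
```

```text
time_s: 3.95
eef_pos: [0.4873, -0.0153, 0.1472]
eef_rot: [-0.002, 0.723, 0.691, -0.001]
wrist_force: [0.2, 0.5, -3.2]
opening: 0.389
grasp_force: 59.9
now [ 0.4873 -0.0153  0.1472] 1.525
 -> [0.745, 0.025, 0.136, 0.006]
 -> [0.745, 0.025, 0.491, 0.006]
```

```bash
python3 -m handwheel '[[[0.25,0.01,0,0],[0.5,0.02,0,0],[0.745,0.025,0.05,0.006],[0.745,0.025,0.1,0.006],[0.745,0.025,0.2,0.006],[0.745,0.025,0.2,0.006]]]'
python3 - <<'E'
from h import *
t=snap('top');s=snap('scene')
a=cv2.resize(t['color'][170:340,160:380],None,fx=1.8,fy=1.8);b=cv2.resize(s['color'][150:320,300:520],None,fx=1.8,fy=1.8)
cv2.imwrite('pics/p1.png',np.hstack([a,b])[...,::-1])
plan((*st(-.072,-.017),.049,1.516))
E
```

```text
time_s: 4.7
eef_pos: [0.4997, 0.1283, 0.1067]
eef_rot: [-0.002, 0.728, 0.685, -0.002]
wrist_force: [-0.8, 0.5, -3.4]
opening: 0.389
grasp_force: 59.9
now [0.5016 0.1285 0.1088] 1.51
 -> [0.023, -0.014, 0.299, -0.004]
```

View pics/p1.png

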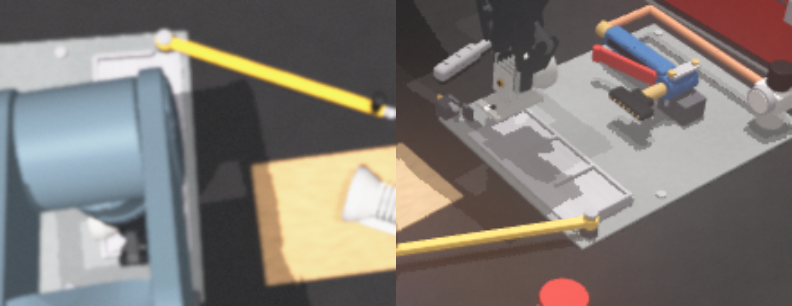

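The lamp is level above bay 0, so I'll lower it.

```bash
python3 -m handwheel '[[[0.02,-0.01,0.12,0],[0.02,-0.01,0.22,0],[0.02,-0.01,0.27,0],[0.02,-0.01,0.29,0],[0.02,-0.01,0.29,0],[0.02,-0.01,0.29,0]]]'
```

```text
time_s: 5.55
eef_pos: [0.5008, 0.1337, 0.0521]
eef_rot: [0.0, 0.728, 0.686, 0.001]
wrist_force: [-0.2, -0.7, -3.3]
opening: 0.386
grasp_force: 60.0
```

```bash
python3 -m handwheel '[[[0,0,0.01,0],[0,0,0.02,0],[0,0,0.02,0]]]';python3 -m handwheel '[[[0,0,0.005,0],[0,0,0.005,0]]]'
```

```text
time_s: 5.92
eef_pos: [0.5004, 0.1339, 0.048]
eef_rot: [0.0, 0.728, 0.686, 0.0]
wrist_force: [-3.6, 0.4, 4.4]
opening: 0.389
grasp_force: 60.8
time_s: 6.18
eef_pos: [0.5005, 0.1339, 0.048]
eef_rot: [0.0, 0.728, 0.686, 0.0]
wrist_force: [-7.3, -0.6, 16.1]
opening: 0.392
grasp_force: 62.1
```

```bash
python3 -m handwheel '[[[0,0,-0.01,0],[0,0,-0.01,0],[0,0,-0.01,0],[0,0,-0.01,0]]]' 62;python3 -m handwheel '[[[0,0,-0.15,0],[0,0,-0.35,0],[0,0,-0.6,0],[0,0,-0.6,0]]]'; python3 -m handwheel '[[[-0.25,0,0,0.05],[-0.5,0,0,0.1],[-0.5,0.25,0,0.2],[-0.5,0.5,0,0.2],[-0.5,0.5,0,0.2]]]'
python3 - <<'E'
from h import *
t=snap('top');s=snap('scene')
a=cv2.resize(t['color'][170:340,200:440],None,fx=1.6,fy=1.6);b=cv2.resize(s['color'][150:320,240:480],None,fx=1.6,fy=1.6)
cv2.imwrite('pics/p2.png',np.hstack([a,b])[...,::-1])
P=pts(t);S=pts(s)
for m,c in(('t',[P]),('s',[S]),('b',[P,S])):
  print('B',m,*[x for x in lamps(.062,.09,(.45,.545),(.1,.2),1.5,c)])
  print('A',m,*lamps(.056,.082,(.42,.53),(-.16,-.06),1.1,c))
plan()
E
```

```text
time_s: 6.68
eef_pos: [0.5, 0.1338, 0.0481]
eef_rot: [-0.0, 0.728, 0.686, -0.0]
wrist_force: [0.5, 0.1, -0.0]
opening: 0.727
grasp_force: 0.0
time_s: 7.18
eef_pos: [0.5032, 0.1339, 0.1727]
eef_rot: [0.003, 0.728, 0.686, 0.003]
wrist_force: [0.5, 1.1, -0.0]
opening: 0.727
grasp_force: 0.0
time_s: 7.8
eef_pos: [0.5957, 0.0272, 0.1662]
eef_rot: [-0.0, 0.823, 0.569, -0.0]
wrist_force: [1.1, 0.7, -0.0]
opening: 0.725
grasp_force: 0.0Traceback (most recent call last):
  File "<stdin>", line 7, in <module>
  File "h.py", line 25, in lamps
    th,lo,hi,R,b,k=axisfit(Q[:,:2],th0)
                   ~~~~~~~^^^^^^^^^^^^^
  File "h.py", line 16, in axisfit
    lo,hi=np.percentile(q[:,0],[1,99]);xs=[];ys=[]
          ~~~~~~~~~~~~~^^^^^^^^^^^^^^^
    return _quantile_unchecked(
        a, q, axis, out, overwrite_input, method, keepdims, weights)
    return _ureduce(a,
                    func=_quantile_ureduce_func,
    ...<5 lines>...
                    overwrite_input=overwrite_input,
                    method=method)
    r = func(a, **kwargs)
    result = _quantile(arr,
                       quantiles=q,
    ...<2 lines>...
                       out=out,
                       weights=wgt)
    slices_having_nans = np.isnan(arr[-1, ...])
                                  ~~~^^^^^^^^^
IndexError: index -1 is out of bounds for axis 0 with size 0
```

View pics/p2.png

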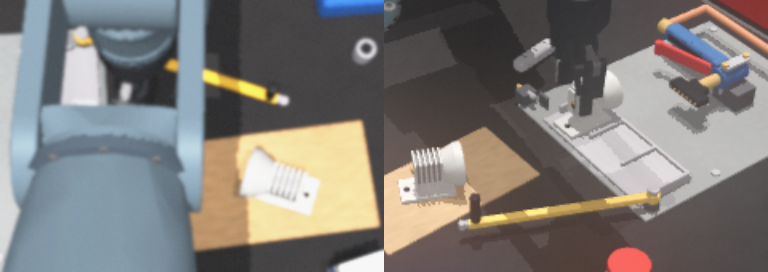

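Lamp B is standing in bay 0 and lamp A is where it was. I'll re-measure A.

Run:
```python
from h import *
P=pts(dict(np.load('/tmp/top.npz')));S=pts(dict(np.load('/tmp/scene.npz')))
for m,c in(('t',[P]),('s',[S]),('b',[P,S])): print('A',m,*lamps(.056,.082,(.42,.53),(-.16,-.06),1.1,c))
g=(.4798-.016*np.cos(1.12),-.1083-.016*np.sin(1.12))
plan((*g,.16,1.12))
plan((*g,.04,1.12),frm=(*g,.16,1.12))
```

```text
A t 1.115949101740577 0.06454147902250192 [ 0.47951442 -0.10827127] 681
A s 0.999563792381779 0.0673346013786062 [ 0.48425023 -0.11010761] 420
A b 1.1038415788094404 0.06499238931440633 [ 0.48101801 -0.10883245] 1101
now [0.593  0.0281 0.1664] 1.211
 -> [-0.917, -0.297, 0.032, 0.06]
now [ 0.4728 -0.1227  0.16  ] 1.12
 -> [0.0, 0.0, 0.6, -0.0]
```

```bash
python3 -m handwheel '[[[-0.3,-0.1,0.03,0.02],[-0.6,-0.2,0.03,0.04],[-0.917,-0.297,0.03,0.06],[-0.917,-0.297,0.03,0.06],[-0.917,-0.297,0.03,0.06]]]' && python3 -c "
from h import *
g=(.4800-.016*np.cos(1.115),-.1083-.016*np.sin(1.115))
plan((*g,.04,1.115))"
```

```text
time_s: 8.52
eef_pos: [0.4731, -0.1225, 0.1624]
eef_rot: [-0.0, 0.847, 0.531, 0.0]
wrist_force: [0.5, 0.2, 0.3]
opening: 0.73
grasp_force: 0.0
now [ 0.4731 -0.1225  0.1624] 1.12
 -> [-0.001, -0.0, 0.612, 0.003]
```

```bash
python3 -m handwheel '[[[0,0,0.2,0],[0,0,0.4,0],[0,0,0.55,0],[0,0,0.61,0],[0,0,0.61,0],[0,0,0.61,0]]]' && python3 -m handwheel '[[[0,0,0,0],[0,0,0,0],[0,0,0,0],[0,0,0,0],[0,0,0,0]]]' 20 && python3 -m handwheel '[[[0,0,-0.05,0],[0,0,-0.12,0],[0,0,-0.3,0],[0,0,-0.5,0],[0,0,-0.6,0],[0,0,-0.6,0]]]' && python3 -c "
from h import *
plan((*st(0,-.11),.165,1.516))
plan((*st(0,-.016),.14,1.516))"
```

```text
time_s: 9.28
eef_pos: [0.4749, -0.1229, 0.0415]
eef_rot: [0.001, 0.847, 0.532, 0.001]
wrist_force: [-0.4, 0.5, -0.4]
opening: 0.726
grasp_force: 0.0
time_s: 9.9
eef_pos: [0.4744, -0.1231, 0.0414]
eef_rot: [0.001, 0.847, 0.531, 0.0]
wrist_force: [-2.2, 0.9, 6.5]
opening: 0.39
grasp_force: 61.1
time_s: 10.65
eef_pos: [0.475, -0.1234, 0.1627]
eef_rot: [0.002, 0.847, 0.532, 0.001]
wrist_force: [-0.2, 0.6, -3.2]
opening: 0.39
grasp_force: 60.6
now [ 0.475  -0.1234  0.1627] 1.121
 -> [0.918, 0.062, -0.012, -0.263]
now [ 0.475  -0.1234  0.1627] 1.121
 -> [1.352, -0.119, 0.113, -0.263]
```

```bash
python3 -m handwheel '[[[0.3,0.02,0,-0.09],[0.6,0.04,0,-0.18],[0.918,0.06,0,-0.263],[0.918,0.06,0,-0.263]]]' && python3 -c "
from h import *
plan((*st(0,-.016),.12,1.516))"
```

```text
time_s: 11.15
eef_pos: [0.5646, 0.0413, 0.1588]
eef_rot: [-0.001, 0.724, 0.689, -0.0]
wrist_force: [-0.2, -0.4, -3.3]
opening: 0.392
grasp_force: 61.1
now [0.5646 0.0413 0.1588] 1.521
 -> [0.446, 0.01, 0.194, 0.004]
```

```bash
python3 -m handwheel '[[[0.2,0.01,0,0],[0.44,0.01,0,0],[0.44,0.01,0.1,0],[0.44,0.01,0.25,0],[0.44,0.01,0.25,0]]]'
python3 - <<'E'
from h import *
s=snap('scene');cv2.imwrite('pics/p3.png',cv2.resize(s['color'][150:320,300:520],None,fx=2.5,fy=2.5)[...,::-1])
plan((*st(0,-.016),.049,1.516))
E
```

```text
time_s: 11.78
eef_pos: [0.5679, 0.1244, 0.1066]
eef_rot: [-0.003, 0.727, 0.687, -0.003]
wrist_force: [-0.2, -0.6, -2.9]
opening: 0.389
grasp_force: 60.9
now [0.5695 0.1244 0.1086] 1.514
 -> [0.03, 0.006, 0.298, -0.001]
```

View pics/p3.png

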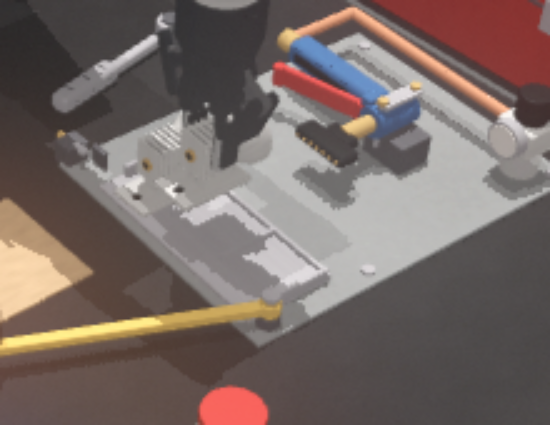

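Lamp A hovers above bay 1 with B standing to its left, and both are aligned. I'll lower A.

```bash
python3 -m handwheel '[[[0.03,0,0.12,0],[0.03,0,0.22,0],[0.03,0,0.27,0],[0.03,0,0.29,0],[0.03,0,0.3,0],[0.03,0,0.3,0],[0.03,0,0.3,0]]]'; python3 -m handwheel '[[[0,0,0.008,0],[0,0,0.008,0]]]'
```

```text
time_s: 12.7
eef_pos: [0.572, 0.1311, 0.0509]
eef_rot: [0.0, 0.726, 0.687, 0.0]
wrist_force: [0.7, -0.0, -2.1]
opening: 0.389
grasp_force: 61.2
time_s: 12.95
eef_pos: [0.5715, 0.1311, 0.0487]
eef_rot: [-0.0, 0.726, 0.687, -0.0]
wrist_force: [0.8, -0.5, -3.6]
opening: 0.392
grasp_force: 61.2
```

```bash
python3 -m handwheel '[[[0,0,0.01,0],[0,0,0.01,0],[0,0,0.01,0]]]'; python3 -m handwheel '[[[0,0,-0.01,0],[0,0,-0.01,0],[0,0,-0.01,0],[0,0,-0.01,0]]]' 60;python3 -m handwheel '[[[0,0,-0.15,0],[0,0,-0.35,0],[0,0,-0.6,0],[0,0,-0.6,0]]]'; python3 -m handwheel '[[[-0.25,0,-0.1,0],[-0.5,0,-0.2,0],[-0.75,0,-0.3,0],[-0.95,0,-0.4,0],[-0.95,0,-0.4,0]]]'
python3 - <<'E'
from h import *
t=snap('top');s=snap('scene')
a=cv2.resize(t['color'][170:340,200:440],None,fx=1.6,fy=1.6);b=cv2.resize(s['color'][150:320,240:480],None,fx=1.6,fy=1.6)
cv2.imwrite('pics/p4.png',np.hstack([a,b])[...,::-1])
P=pts(t);S=pts(s)
for n,x,th in(('B',(.455,.54),1.5),('A',(.543,.62),1.5)):
  for m,c in(('t',P),('s',S)):
   try: r=lamps(.062,.09,x,(.09,.2),th,[c]);print(n,m,r[0].round(3),r[1].round(4),stinv(r[2]).round(4),r[3])
   except Exception as e:print(n,m,'none')
k=(t['color'].max(-1)<60)[...,None]&((P[...,2:]>.06)&(P[...,2:]<.08)&(P[...,0:1]>.53)&(P[...,0:1]<.62)&(P[...,1:2]<-.08)&(P[...,1:2]>-.17))
print('knob',P[k[...,0]].mean(0),k.sum())
plan()
E
```

```text
time_s: 13.32
eef_pos: [0.5717, 0.1311, 0.0485]
eef_rot: [0.0, 0.726, 0.687, -0.0]
wrist_force: [-7.5, -1.5, 12.1]
opening: 0.388
grasp_force: 62.9
time_s: 13.82
eef_pos: [0.5716, 0.1311, 0.0486]
eef_rot: [-0.0, 0.726, 0.687, -0.0]
wrist_force: [-0.5, -0.1, -0.4]
opening: 0.702
grasp_force: 0.0
time_s: 14.32
eef_pos: [0.5748, 0.1313, 0.1737]
eef_rot: [0.003, 0.726, 0.687, 0.003]
wrist_force: [-0.6, 0.4, -0.2]
opening: 0.703
grasp_force: 0.0
time_s: 14.95
eef_pos: [0.5616, -0.0615, 0.2495]
eef_rot: [0.001, 0.728, 0.686, 0.0]
wrist_force: [0.5, 0.5, 0.8]
opening: 0.704
grasp_force: 0.0
B t 1.562 0.0656 [-0.0725  0.0005] 749
B s 1.47 0.0682 [-0.0679  0.0008] 413
A t 1.513 0.0652 [-0.0012  0.0003] 723
A s 1.424 0.0681 [0.0028 0.0005] 457
knob [ 0.58245743 -0.12078053  0.06986439] 9
now [ 0.5606 -0.0586  0.2476] 1.514
```

View pics/p4.png

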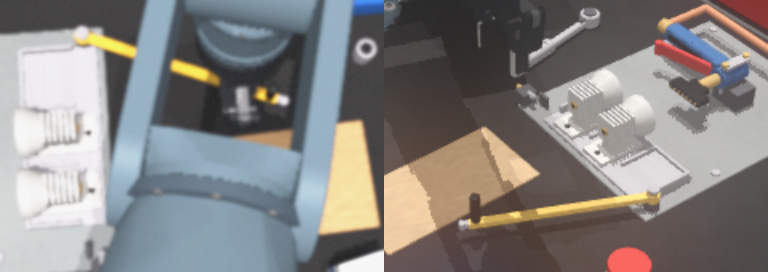

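Both lamps sit at stand y≈0 with the right heading. The knob is at (.582,-.121), which puts the bar at about 1.18 rad. I'll cage the post next.

```bash
cat >> h.py <<'E'
H=np.array([.6835,.0918]);RK=.2385
def knob(th,dy=0): # post at keeper angle th, pose with tool x along bar
    a=np.pi+SY+th; return (*(H+RK*np.array([np.cos(a),np.sin(a)])+dy*np.array([np.sin(a),-np.cos(a)])),.052,SY+th)
E
python3 - <<'E'
from h import *
t=dict(np.load('/tmp/top.npz'));s=dict(np.load('/tmp/scene.npz'));S=pts(s);P=pts(t)
for n,Q in(('t',P),('s',S)):
  m=(Q[...,0]>.38)&(Q[...,0]<.45)&(Q[...,1]>.06)&(Q[...,1]<.13)&(Q[...,2]>.015);q=Q[m]
  if len(q):print(n,'latch',len(q),q.mean(0).round(3),q.max(0).round(3))
m=(s['color'].max(-1)<75)&(S[...,2]>.045)&(S[...,2]<.08)&(abs(S[...,0]-.583)<.03)&(abs(S[...,1]+.122)<.03);print('knob s',S[m].mean(0))
k=knob(1.183);print(k)
plan((*k[:2],.14,k[3]))
plan((*k[:2],.052,k[3]),frm=(*k[:2],.14,k[3]))
E
```

```text
t latch 124 [0.416 0.11  0.025] [0.438 0.12  0.031]
s latch 158 [0.413 0.103 0.025] [0.442 0.121 0.035]
knob s [nan nan nan]
(np.float64(0.5813104349985874), np.float64(-0.12369835916967452), 0.052, 1.1280000000000001)
now [ 0.5606 -0.0586  0.2476] 1.514
 -> [-0.319, 0.122, 0.538, 0.257]
now [ 0.5813 -0.1237  0.14  ] 1.128
 -> [0.0, 0.0, 0.44, -0.0]<stdin>:6: RuntimeWarning: Mean of empty slice.
  ret = um.true_divide(
```

```bash
python3 -m handwheel '[[[-0.16,0.06,0.1,0.08],[-0.32,0.12,0.25,0.16],[-0.32,0.12,0.4,0.257],[-0.32,0.12,0.54,0.257],[-0.32,0.12,0.54,0.257],[-0.32,0.12,0.54,0.257]]]' 30
python3 - <<'E'
from h import *
k=knob(1.183);plan(k)
s=snap('scene');cv2.imwrite('pics/k1.png',cv2.resize(s['color'][200:320,220:380],None,fx=3,fy=3)[...,::-1])
E
```

```text
time_s: 15.8
eef_pos: [0.5818, -0.123, 0.1411]
eef_rot: [-0.0, 0.844, 0.536, 0.0]
wrist_force: [-0.3, 0.2, 0.2]
opening: 0.351
grasp_force: 0.0
now [ 0.5818 -0.123   0.1411] 1.131
 -> [-0.004, -0.001, 0.445, 0.002]
```

View pics/k1.png

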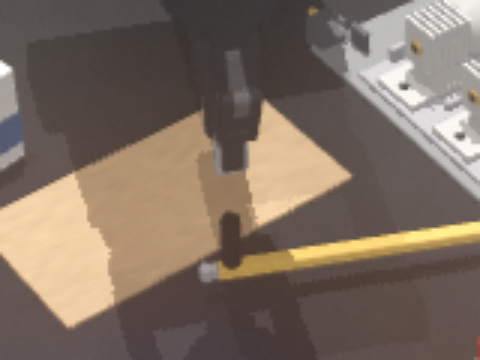

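The jaws are right above the post (crop 230,235). I'll descend and print the arc waypoints.

```bash
python3 -m handwheel '[[[0,0,0.15,0],[0,0,0.3,0],[0,0,0.4,0],[0,0,0.445,0],[0,0,0.445,0]]]' && python3 -c "
from h import *
plan(*[knob(a) for a in (1.183,1.08,.98,.88,.78,.68,.58)])
plan(*[knob(a) for a in (.48,.38,.3,.22,.16,.12,.08,.04,0)],frm=knob(.58))"
```

```text
time_s: 16.48
eef_pos: [0.5816, -0.1238, 0.0518]
eef_rot: [-0.0, 0.845, 0.535, -0.0]
wrist_force: [0.6, 0.0, -0.6]
opening: 0.349
grasp_force: 0.0
now [ 0.5816 -0.1238  0.0518] 1.13
 -> [-0.0, -0.002, -0.001, 0.001]
 -> [0.006, -0.124, -0.001, 0.07]
 -> [0.025, -0.242, -0.001, 0.137]
 -> [0.055, -0.357, -0.001, 0.203]
 -> [0.096, -0.469, -0.001, 0.27]
 -> [0.149, -0.576, -0.001, 0.337]
 -> [0.211, -0.678, -0.001, 0.403]
now [ 0.4771 -0.0277  0.052 ] 0.525
 -> [0.006, -0.119, 0.0, 0.067]
 -> [0.024, -0.237, 0.0, 0.133]
 -> [0.046, -0.33, 0.0, 0.187]
 -> [0.076, -0.42, 0.0, 0.24]
 -> [0.104, -0.486, 0.0, 0.28]
 -> [0.124, -0.529, 0.0, 0.307]
 -> [0.146, -0.572, 0.0, 0.333]
 -> [0.17, -0.613, 0.0, 0.36]
 -> [0.195, -0.654, 0.0, 0.387]
```

```bash
python3 -m handwheel '[[[0.006,-0.124,0,0.07],[0.025,-0.242,0,0.137],[0.055,-0.357,0,0.203],[0.096,-0.469,0,0.27],[0.149,-0.576,0,0.337],[0.211,-0.678,0,0.403],[0.211,-0.678,0,0.403]]]' && python3 -c "
from h import *
plan(*[knob(a) for a in (.48,.38,.3,.22,.16,.12,.08)])"
```

```text
time_s: 17.35
eef_pos: [0.477, -0.027, 0.0528]
eef_rot: [0.0, 0.965, 0.261, 0.001]
wrist_force: [-0.3, -0.9, 0.6]
opening: 0.353
grasp_force: 0.0
now [ 0.477  -0.027   0.0528] 0.527
 -> [0.005, -0.116, 0.004, 0.068]
 -> [0.023, -0.233, 0.004, 0.135]
 -> [0.046, -0.326, 0.004, 0.188]
 -> [0.076, -0.416, 0.004, 0.242]
 -> [0.104, -0.483, 0.004, 0.282]
 -> [0.124, -0.526, 0.004, 0.308]
 -> [0.146, -0.568, 0.004, 0.335]
```

```bash
python3 -m handwheel '[[[0.005,-0.116,0,0.068],[0.023,-0.233,0,0.135],[0.046,-0.326,0,0.188],[0.076,-0.416,0,0.242],[0.104,-0.483,0,0.282],[0.146,-0.568,0,0.335],[0.146,-0.568,0,0.335]]]'
python3 - <<'E'
from h import *
plan(knob(.04),knob(.02),knob(0),knob(0,.01))
s=snap('scene');cv2.imwrite('pics/k2.png',cv2.resize(s['color'][160:290,280:460],None,fx=3,fy=3)[...,::-1])
E
```

```text
time_s: 18.23
eef_pos: [0.4465, 0.0853, 0.0525]
eef_rot: [0.0, 1.0, 0.013, 0.001]
wrist_force: [0.8, -0.7, -0.1]
opening: 0.349
grasp_force: 0.0
now [0.4465 0.0853 0.0525] 0.026
 -> [-0.006, -0.051, 0.003, 0.028]
 -> [-0.005, -0.074, 0.003, 0.041]
 -> [-0.003, -0.098, 0.003, 0.054]
 -> [0.001, -0.148, 0.003, 0.054]
```

View pics/k2.png

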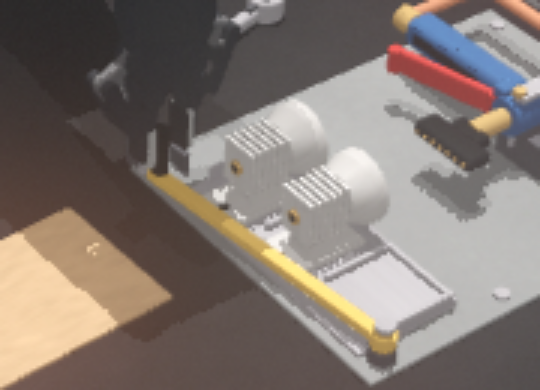

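```bash
python3 -m handwheel '[[[-0.005,-0.03,0,0.02],[-0.005,-0.06,0,0.04],[-0.003,-0.09,0,0.05],[-0.003,-0.12,0,0.05],[-0.002,-0.14,0,0.05],[-0.002,-0.14,0,0.05],[-0.002,-0.14,0,0.05]]]'; python3 -c "
from h import *
plan(knob(0))"
```

```text
time_s: 19.15
eef_pos: [0.444, 0.1132, 0.0516]
eef_rot: [-0.0, 1.0, -0.026, -0.0]
wrist_force: [-1.2, -0.5, -0.7]
opening: 0.348
grasp_force: 0.0
now [0.444  0.1132 0.0516] -0.052
 -> [0.009, 0.041, -0.002, 0.002]
```

```bash
python3 -m handwheel '[[[0,-0.015,0,0],[0,-0.03,0,0],[0,-0.03,0,0]]]'
python3 - <<'E'
from h import *
s=snap('scene');S=pts(s);hs=cv2.cvtColor(s['color'],cv2.COLOR_RGB2HSV)
m=cv2.inRange(hs,(15,100,60),(38,255,255)).astype(bool)&(S[...,0]>.43)&(S[...,0]<.67)&(S[...,1]>.03)&(S[...,1]<.16)&(S[...,2]>.022)&(S[...,2]<.04)
# rays onto bar-top plane z=.03
v,u=np.nonzero(m);w=np.array([ray(s,a,b,.03) for a,b in zip(u,v)])
q=np.array([stinv(p) for p in w]);vx,vy,x0,y0=cv2.fitLine(q.astype('f4'),cv2.DIST_HUBER,0,.01,.01).ravel()
print('bar angle',np.arctan(vy/vx),'y',y0,len(q))
cv2.imwrite('pics/k3.png',cv2.resize(s['color'][160:290,280:460],None,fx=3,fy=3)[...,::-1])
E
```

```text
time_s: 19.52
eef_pos: [0.4441, 0.1158, 0.0515]
eef_rot: [0.003, 1.0, -0.025, -0.001]
wrist_force: [-2.5, -21.2, 1.9]
opening: 0.35
grasp_force: 10.5
bar angle -0.0034427876 y -0.04796044 468
```

View pics/k3.png

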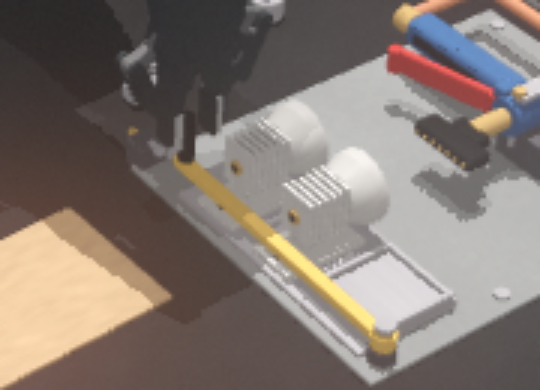

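The bar is shut against its stop (angle ≈ 0, 21 N). I'll back off, rise, and measure the trigger.

```bash
python3 -m handwheel '[[[0,0.03,0,0],[0,0.045,0,0],[0,0.045,-0.1,0],[0,0.045,-0.3,0],[0,0.045,-0.5,0],[0,0.045,-0.6,0]]]'
python3 - <<'E'
from h import *
s=snap('scene');S=pts(s);hs=cv2.cvtColor(s['color'],cv2.COLOR_RGB2HSV)
m=cv2.inRange(hs,(15,100,60),(38,255,255)).astype(bool)&(S[...,0]>.43)&(S[...,0]<.67)&(S[...,1]>.03)&(S[...,1]<.16)&(S[...,2]>.022)&(S[...,2]<.04)
v,u=np.nonzero(m);q=np.array([stinv(ray(s,a,b,.03)) for a,b in zip(u,v)]);vx,vy,x0,y0=cv2.fitLine(q.astype('f4'),cv2.DIST_HUBER,0,.01,.01).ravel()
print('bar angle',np.arctan(vy/vx),y0,len(q))
for n,x in(('B',(.45,.54)),('A',(.54,.62))):
   r=lamps(.062,.09,x,(.09,.2),1.45,[S]);print(n,r[0].round(3),stinv(r[2]).round(4))
np.savez('/tmp/t0.npz',**ctrl.camera('top'));t=dict(np.load('/tmp/t0.npz'))
for n,c in(('t',t),('s',s)):
  Q=pts(c);hs=cv2.cvtColor(c['color'],cv2.COLOR_RGB2HSV)
  for m,a,b,h in(('red',(0,150,70),(7,255,255),.061),('blue',(100,120,50),(118,255,255),.063)):
    k=cv2.inRange(hs,a,b).astype(bool)&(Q[...,0]>.4)&(Q[...,0]<.62)&(Q[...,1]>.27)&(Q[...,1]<.42)&(Q[...,2]>(h-.004))
    v,u=np.nonzero(k)
    if len(v)<20: print(n,m,len(v));continue
    q=np.array([stinv(ray(c,i,j,h)) for i,j in zip(u,v)])
    print(n,m,len(q),'z',Q[k][:,2].mean().round(3))
    for x in np.arange(-.13,.06,.015):
      y=q[abs(q[:,0]-x)<.004,1]
      if len(y)>3: print('  x %.3f y %.4f..%.4f'%(x,y.min(),y.max()))
    print('  xr',q[:,0].min(),q[:,0].max())
plan()
E
```

```text
time_s: 20.32
eef_pos: [0.445, 0.1105, 0.1741]
eef_rot: [-0.0, 1.0, -0.026, 0.002]
wrist_force: [0.2, 0.4, -0.1]
opening: 0.355
grasp_force: 0.0
bar angle -0.003238491 -0.048399106 458
B 1.467 [-0.0688 -0.0094]
A 1.431 [0.0078 0.0103]
t red 216 z 0.06
  x -0.115 y 0.1541..0.1613
  x -0.100 y 0.1593..0.1665
  x -0.085 y 0.1626..0.1716
  x -0.070 y 0.1660..0.1751
  x -0.055 y 0.1711..0.1785
  x -0.040 y 0.1745..0.1819
  x -0.025 y 0.1779..0.1871
  xr -0.11442204250837051 -0.01997398322836655
t blue 974 z 0.063
  x -0.130 y 0.1900..0.2152
  x -0.115 y 0.1915..0.2151
  x -0.100 y 0.1913..0.2149
  x -0.085 y 0.1929..0.2147
  x -0.070 y 0.1909..0.2146
  x -0.055 y 0.1924..0.2162
  x -0.040 y 0.1904..0.2161
  x -0.025 y 0.1920..0.2159
  x -0.010 y 0.1789..0.2268
  x 0.005 y 0.1786..0.1824
  xr -0.13445098563950686 0.011796255947690855
s red 73 z 0.062
  x -0.115 y 0.1576..0.1645
  x -0.100 y 0.1581..0.1642
  x -0.085 y 0.1626..0.1695
  x -0.070 y 0.1684..0.1772
  x -0.055 y 0.1728..0.1796
  x -0.040 y 0.1772..0.1832
  x -0.025 y 0.1808..0.1847
  xr -0.11530301162241023 -0.020088834971280094
s blue 70 z 0.065
  x -0.115 y 0.1961..0.2143
  x -0.100 y 0.1976..0.2137
  x -0.085 y 0.2020..0.2061
  xr -0.12862315099621854 -0.06589164699329729
now [0.4457 0.1105 0.1742] -0.052
```

Run:
```python
from h import *
s=dict(np.load('/tmp/scene.npz'));t=dict(np.load('/tmp/t0.npz'))
for nm,C in(('s',pts(s)),('t',pts(t))):
 for n,x,in(('B',(.455,.54)),('A',(.543,.62))):
  try:
   r=lamps(.062,.09,x,(.09,.2),1.5,[C]);print(nm,n,r[0].round(3),r[1].round(4),stinv(r[2]).round(4),r[3])
   m=(C[...,2]>.062)&(C[...,2]<.09)&(C[...,0]>x[0])&(C[...,0]<x[1])&(C[...,1]>.08)&(C[...,1]<.21)
   q=np.array([stinv(p) for p in C[m]]);print(np.percentile(q,[0,2,50,98,100],axis=0).round(4).tolist())
  except Exception as e: print(nm,n,'none')
p=st(-.088,.197);print(p)
plan((*p,.17,-.055),(*p,.04,-.055))
```

```text
s B 1.449 0.0847 [-0.0692 -0.0076] 433
[[-0.1142, -0.0534], [-0.1118, -0.0457], [-0.0664, 0.0042], [-0.0458, 0.0321], [-0.0418, 0.0348]]
s A 1.429 0.0685 [0.0078 0.0103] 454
[[-0.0179, -0.0263], [-0.012, -0.0244], [0.0114, 0.0145], [0.0314, 0.0419], [0.0356, 0.044]]
t B none
t A 1.45 0.0649 [0.0131 0.0103] 354
[[0.0003, -0.024], [0.0026, -0.0229], [0.0126, 0.0194], [0.0283, 0.0413], [0.0313, 0.0422]]
[0.4949626  0.34783967]
now [0.4457 0.1105 0.1742] -0.052
 -> [0.185, -1.198, 0.021, 0.002]
 -> [0.185, -1.198, 0.671, 0.002]
```

```bash
python3 -m handwheel '[[[0.04,-0.25,0,0],[0.08,-0.5,0,0],[0.12,-0.75,0,0],[0.15,-1,0,0],[0.15,-1,0,0]]]' 85.4
python3 - <<'E'
from h import *
p=st(-.088,.197);plan((*p,.17,-.055))
s=snap('scene');C=pts(s)
for x in((.455,.54),(.543,.62)):
   r=lamps(.062,.09,x,(.09,.2),1.5,[C]);print(r[0].round(3),r[1].round(4),stinv(r[2]).round(4),r[3])
   m=(C[...,2]>.055)&(C[...,2]<.1)&(C[...,0]>x[0])&(C[...,0]<x[1])&(C[...,1]>.09)&(C[...,1]<.21)
   q=np.array([[*stinv(p),p[2]] for p in C[m]]);f=q[q[:,1]<np.percentile(q[:,1],40)];b=q[q[:,1]>np.percentile(q[:,1],60)]
   print('fin top',np.percentile(f[:,2],95).round(4),'bowl top',np.percentile(b[:,2],97).round(4))
E
```

```text
time_s: 21.05
eef_pos: [0.4834, 0.3111, 0.1698]
eef_rot: [-0.0, 1.0, -0.024, -0.001]
wrist_force: [0.1, -0.8, -0.5]
opening: 1.001
grasp_force: 0.0
now [0.4834 0.3111 0.1698] -0.048
 -> [0.049, -0.186, -0.001, 0.005]
1.459 0.0841 [-0.0679 -0.0072] 436
fin top 0.0736 bowl top 0.0822
1.457 0.0685 [0.0083 0.0103] 454
fin top 0.0735 bowl top 0.0823
```

```bash
python3 -m handwheel '[[[0.05,-0.1,0,0.005],[0.05,-0.186,0,0.005],[0.05,-0.186,0.05,0.005],[0.05,-0.186,0.2,0.005],[0.05,-0.186,0.2,0.005]]]' ; python3 -c "
from h import *
p=st(-.088,.197);plan((*p,.04,-.055))"
```

```text
time_s: 21.72
eef_pos: [0.4937, 0.3432, 0.1284]
eef_rot: [0.002, 1.0, -0.03, -0.003]
wrist_force: [-1.2, -0.1, -0.3]
opening: 1.001
grasp_force: 0.0
now [0.4937 0.3432 0.1284] -0.06
 -> [0.005, -0.024, 0.442, -0.003]
```

```bash
python3 -m handwheel '[[[0,-0.02,0.1,0],[0,-0.02,0.2,0],[0,-0.02,0.25,0],[0,-0.02,0.25,0],[0,-0.02,0.25,0]]]' ; python3 -c "
from h import *
p=st(-.088,.197);plan((*p,.04,-.055))"
```

```text
time_s: 22.35
eef_pos: [0.4969, 0.3491, 0.0822]
eef_rot: [-0.0, 1.0, -0.03, 0.0]
wrist_force: [0.3, -0.2, -0.1]
opening: 1.003
grasp_force: 0.0
now [0.4969 0.3491 0.0822] -0.06
 -> [-0.009, 0.007, 0.211, -0.003]
```

```bash
python3 -m handwheel '[[[-0.01,0.007,0.06,0],[-0.01,0.007,0.12,0],[-0.01,0.007,0.18,0],[-0.01,0.007,0.21,0],[-0.01,0.007,0.21,0],[-0.01,0.007,0.21,0]]]'
python3 - <<'E'
from h import *
p=st(-.088,.197);plan((*p,.04,-.055))
for n in('top','scene'):
  c=snap(n);Q=pts(c);hs=cv2.cvtColor(c['color'],cv2.COLOR_RGB2HSV)
  k=cv2.inRange(hs,(0,150,60),(7,255,255)).astype(bool)&(Q[...,0]>.4)&(Q[...,0]<.62)&(Q[...,1]>.27)&(Q[...,1]<.42)&(Q[...,2]>.057)
  v,u=np.nonzero(k)
  if len(v)>5:
    q=np.array([stinv(ray(c,i,j,.061)) for i,j in zip(u,v)]);print(n,len(q),np.polyfit(q[:,0],q[:,1],1))
E
```

```text
time_s: 23.1
eef_pos: [0.4947, 0.3477, 0.04]
eef_rot: [-0.0, 1.0, -0.03, 0.0]
wrist_force: [0.3, 0.7, 0.2]
opening: 1.006
grasp_force: 0.0
now [0.4947 0.3477 0.04  ] -0.06
 -> [0.001, -0.001, -0.0, -0.003]
top 127 [0.28655441 0.18978647]
scene 34 [-1.25297881  0.09627759]
```

```bash
python3 -m handwheel '[[[0,0,0,0],[0,0,0,0],[0,0,0,0],[0,0,0,0],[0,0,0,0],[0,0,0,0]]]' 32
```

```text
time_s: 23.95
eef_pos: [0.495, 0.3518, 0.0417]
eef_rot: [-0.004, 1.0, -0.03, 0.001]
wrist_force: [-2.8, 14.9, 4.7]
opening: 0.422
grasp_force: 65.3
```

```bash
python3 -m handwheel '[[[0,0,0,0],[0,0,0,0],[0,0,0,0],[0,0,0,0],[0,0,0,0],[0,0,0,0],[0,0,0,0]]]' && python3 -m handwheel '[[[0,0,0,0],[0,0,0,0]]]'
python3 - <<'E'
from h import *
for n in('top','scene'):
  c=snap(n);Q=pts(c);hs=cv2.cvtColor(c['color'],cv2.COLOR_RGB2HSV)
  k=cv2.inRange(hs,(0,150,60),(7,255,255)).astype(bool)&(Q[...,0]>.4)&(Q[...,0]<.62)&(Q[...,1]>.27)&(Q[...,1]<.42)&(Q[...,2]>.055)
  v,u=np.nonzero(k)
  if len(v)>5:
    q=np.array([stinv(ray(c,i,j,.061)) for i,j in zip(u,v)]);print(n,len(q),np.polyfit(q[:,0],q[:,1],1))
E
```

```text
time_s: 24.82
eef_pos: [0.4949, 0.3519, 0.0417]
eef_rot: [-0.004, 1.0, -0.03, 0.001]
wrist_force: [-2.9, 15.2, 5.3]
opening: 0.424
grasp_force: 65.3
time_s: 25.08
eef_pos: [0.4949, 0.3519, 0.0416]
eef_rot: [-0.004, 1.0, -0.03, 0.001]
wrist_force: [-3.1, 14.9, 5.5]
opening: 0.422
grasp_force: 65.3
top 151 [-0.01332283  0.18255867]
scene 17 [0.00728077 0.1849988 ]
```

The trigger was squeezed fully (lever slope ≈ 0) for more than 1 s. I'll release it now.

```bash
python3 -m handwheel '[[[0,0,0,0],[0,0,0,0],[0,0,0,0],[0,0,0,0],[0,0,0,0],[0,0,0,0],[0,0,0,0]]]' 85.4; python3 -m handwheel '[[[0,0,-0.1,0],[0,0,-0.3,0],[0,0,-0.5,0],[0,0,-0.7,0],[0,0,-0.7,0]]]'
python3 - <<'E'
from h import *
c=snap('top');Q=pts(c);hs=cv2.cvtColor(c['color'],cv2.COLOR_RGB2HSV)
k=cv2.inRange(hs,(0,150,60),(7,255,255)).astype(bool)&(Q[...,0]>.4)&(Q[...,0]<.62)&(Q[...,1]>.27)&(Q[...,1]<.42)&(Q[...,2]>.055)
v,u=np.nonzero(k)
if len(v)>5:
    q=np.array([stinv(ray(c,i,j,.061)) for i,j in zip(u,v)]);print(len(q),np.polyfit(q[:,0],q[:,1],1))
s=snap('scene');S=pts(s);hs=cv2.cvtColor(s['color'],cv2.COLOR_RGB2HSV)
m=cv2.inRange(hs,(15,100,60),(38,255,255)).astype(bool)&(S[...,0]>.43)&(S[...,0]<.67)&(S[...,1]>.03)&(S[...,1]<.16)&(S[...,2]>.022)&(S[...,2]<.04)
v,u=np.nonzero(m);q=np.array([stinv(ray(s,a,b,.03)) for a,b in zip(u,v)]);vx,vy,x0,y0=cv2.fitLine(q.astype('f4'),cv2.DIST_HUBER,0,.01,.01).ravel()
print('bar angle',np.arctan(vy/vx),y0,len(q))
for x in((.455,.54),(.543,.63)):
   r=lamps(.062,.09,x,(.105,.21),1.5,[S]);print(r[0].round(3),r[1].round(4),stinv(r[2]).round(4),r[3])
k=knob(0);print(k);plan((*k[:2],.17,-.055))
E
```

```text
time_s: 26.05
eef_pos: [0.4944, 0.3477, 0.0397]
eef_rot: [-0.0, 1.0, -0.03, 0.0]
wrist_force: [-0.5, -0.5, 1.0]
opening: 1.0
grasp_force: 0.0
time_s: 26.68
eef_pos: [0.4971, 0.3489, 0.1858]
eef_rot: [-0.002, 1.0, -0.03, 0.004]
wrist_force: [0.1, -0.7, -0.3]
opening: 1.001
grasp_force: 0.0
219 [0.26741048 0.18895872]
bar angle -0.004525181 -0.04821552 469
1.445 0.0697 [-0.0682  0.0005] 421
1.409 0.0702 [0.0088 0.0097] 458
(np.float64(0.4453606403248328), np.float64(0.10491088759395573), 0.052, -0.055)
now [0.4947 0.3478 0.1811] -0.06
 -> [-0.174, 1.227, 0.055, -0.003]
```

```bash
python3 -m handwheel '[[[-0.04,0.25,0,0],[-0.08,0.5,0,0],[-0.12,0.75,0,0],[-0.15,1,0,0],[-0.15,1,0,0]]]' 34; python3 -c "
from h import *
plan((.445,.1055,.1,-.055),(.445,.1055,.052,-.055))"
```

```text
time_s: 27.4
eef_pos: [0.4512, 0.1472, 0.1785]
eef_rot: [0.0, 0.999, -0.032, -0.001]
wrist_force: [-0.2, 0.8, -0.3]
opening: 0.396
grasp_force: 0.0
now [0.4512 0.1472 0.1785] -0.064
 -> [-0.017, 0.21, 0.393, -0.006]
 -> [-0.017, 0.21, 0.633, -0.006]
```

```bash
python3 -m handwheel '[[[-0.017,0.1,0,0],[-0.017,0.21,0,0],[-0.017,0.21,0.2,0],[-0.017,0.21,0.37,0],[-0.017,0.21,0.37,0],[-0.017,0.21,0.37,0]]]'; python3 -c "
from h import *
plan((.445,.1055,.052,-.055))"
```

```text
time_s: 28.15
eef_pos: [0.4472, 0.1085, 0.1064]
eef_rot: [-0.0, 1.0, -0.029, 0.0]
wrist_force: [-0.1, 0.2, 0.2]
opening: 0.402
grasp_force: 0.0
now [0.4472 0.1085 0.1064] -0.059
 -> [-0.01, 0.016, 0.272, -0.003]
```

```bash
python3 -m handwheel '[[[-0.01,0.016,0.08,0],[-0.01,0.016,0.16,0],[-0.01,0.016,0.24,0],[-0.01,0.016,0.27,0],[-0.01,0.016,0.27,0]]]'; python3 -c "
from h import *
plan(*[knob(a) for a in (.06,.12,.2,.3,.4,.5,.6)])"
```

```text
time_s: 28.78
eef_pos: [0.4442, 0.105, 0.0512]
eef_rot: [-0.0, 1.0, -0.03, -0.001]
wrist_force: [-0.3, 0.2, -0.8]
opening: 0.398
grasp_force: 0.0
now [0.4442 0.105  0.0512] -0.06
 -> [0.008, 0.072, -0.004, -0.043]
 -> [0.015, 0.143, -0.004, -0.083]
 -> [0.031, 0.237, -0.004, -0.136]
 -> [0.061, 0.352, -0.004, -0.203]
 -> [0.102, 0.464, -0.004, -0.27]
 -> [0.155, 0.571, -0.004, -0.336]
 -> [0.217, 0.673, -0.004, -0.403]
```

```bash
python3 -m handwheel '[[[0.004,0.04,0,-0.02],[0.008,0.072,0,-0.043],[0.015,0.143,0,-0.083],[0.031,0.237,0,-0.136],[0.061,0.352,0,-0.203],[0.102,0.464,0,-0.27],[0.155,0.571,0,-0.336],[0.217,0.673,0,-0.403],[0.217,0.673,0,-0.403]]]'; python3 -c "
from h import *
plan(*[knob(a) for a in (.7,.8,.9,1.0,1.1,1.2,1.28)])"
```

```text
time_s: 29.9
eef_pos: [0.4811, -0.0334, 0.0525]
eef_rot: [0.001, 0.963, 0.268, 0.001]
wrist_force: [-0.2, 0.3, -0.4]
opening: 0.394
grasp_force: 0.0
now [ 0.4811 -0.0334  0.0525] 0.542
 -> [0.003, 0.108, 0.002, -0.068]
 -> [0.021, 0.226, 0.002, -0.135]
 -> [0.051, 0.342, 0.002, -0.202]
 -> [0.092, 0.454, 0.002, -0.268]
 -> [0.145, 0.561, 0.002, -0.335]
 -> [0.207, 0.662, 0.002, -0.402]
 -> [0.264, 0.739, 0.002, -0.455]
```

```bash
python3 -m handwheel '[[[0.003,0.108,0,-0.068],[0.021,0.226,0,-0.135],[0.051,0.342,0,-0.202],[0.092,0.454,0,-0.268],[0.145,0.561,0,-0.335],[0.207,0.662,0,-0.402],[0.264,0.739,0,-0.455],[0.264,0.739,0,-0.455],[0.264,0.739,0,-0.455]]]'; python3 -m handwheel '[[[0,-0.04,0,0],[0,-0.04,0,0],[0,-0.04,-0.15,0],[0,-0.04,-0.35,0],[0,-0.04,-0.6,0],[0,-0.04,-0.6,0]]]'
python3 - <<'E'
from h import *
t=snap('top');s=snap('scene');S=pts(s)
for n,C in(('t',pts(t)),('s',S)):
 for x in((.455,.54),(.543,.63)):
  try: r=lamps(.062,.09,x,(.09,.21),1.5,[C]);print(n,r[0].round(3),r[1].round(4),r[2].round(4),stinv(r[2]).round(4),r[3])
  except Exception: print(n,'none')
hs=cv2.cvtColor(s['color'],cv2.COLOR_RGB2HSV)
m=cv2.inRange(hs,(15,100,60),(38,255,255)).astype(bool)&(S[...,0]>.5)&(S[...,0]<.70)&(S[...,1]>-.2)&(S[...,1]<.1)&(S[...,2]>.02)&(S[...,2]<.04)
v,u=np.nonzero(m);q=np.array([stinv(ray(s,a,b,.03)) for a,b in zip(u,v)]);vx,vy,x0,y0=cv2.fitLine(q.astype('f4'),cv2.DIST_HUBER,0,.01,.01).ravel();print('bar',np.arctan(vy/vx))
plan((*st(.005,-.016+.01),.17,1.516))
E
```

```text
time_s: 31.02
eef_pos: [0.6006, -0.13, 0.0514]
eef_rot: [-0.001, 0.818, 0.575, -0.0]
wrist_force: [-0.3, 0.4, -0.1]
opening: 0.395
grasp_force: 0.0
time_s: 31.78
eef_pos: [0.5967, -0.1294, 0.1771]
eef_rot: [0.004, 0.818, 0.576, 0.003]
wrist_force: [0.6, 0.3, -0.2]
opening: 0.395
grasp_force: 0.0
t 1.556 0.0655 [0.4996 0.1507] [-0.0725  0.0005] 753
t 1.528 0.0654 [0.5763 0.1562] [0.0038 0.0102] 718
s 1.461 0.068 [0.5044 0.1501] [-0.0677  0.0001] 420
s 1.447 0.0681 [0.5805 0.1556] [0.008  0.0098] 452
bar 1.2281517
now [ 0.5939 -0.1283  0.1722] 1.227
 -> [1.234, -0.533, 0.011, -0.193]
```

The bar is open to 1.23 rad. Lamp A was nudged about 10 mm towards the lip, which is within tolerance. Next I'll take A.

```bash
python3 -m handwheel '[[[0.25,-0.12,0,-0.05],[0.5,-0.25,0,-0.1],[0.75,-0.38,0,-0.15],[0.95,-0.5,0,-0.19],[0.95,-0.53,0,-0.19]]]' 60; python3 -c "
from h import *
plan((.576,.1402,.1,1.52),(.576,.1402,.049,1.52))"
```

```text
time_s: 32.5
eef_pos: [0.5559, 0.0893, 0.1696]
eef_rot: [-0.002, 0.726, 0.688, -0.001]
wrist_force: [-0.2, -0.4, 0.5]
opening: 0.704
grasp_force: 0.0
now [0.5559 0.0893 0.1696] 1.517
 -> [0.26, 0.086, 0.348, -0.002]
 -> [0.26, 0.086, 0.603, -0.002]
```

```bash
python3 -m handwheel '[[[0.13,0.04,0,0],[0.26,0.086,0,0],[0.26,0.086,0.15,0],[0.26,0.086,0.32,0],[0.26,0.086,0.32,0],[0.26,0.086,0.32,0]]]'; python3 -c "
from h import *
plan((.576,.1402,.049,1.52))"
```

```text
time_s: 33.25
eef_pos: [0.5787, 0.1365, 0.1081]
eef_rot: [0.0, 0.728, 0.686, -0.0]
wrist_force: [-0.1, -0.0, 1.2]
opening: 0.707
grasp_force: 0.0
now [0.5787 0.1365 0.1081] 1.511
 -> [0.018, -0.015, 0.295, -0.006]
```

```bash
python3 -m handwheel '[[[0.018,-0.015,0.08,0],[0.018,-0.015,0.16,0],[0.018,-0.015,0.24,0],[0.018,-0.015,0.295,0],[0.018,-0.015,0.295,0],[0.018,-0.015,0.295,0]]]' && python3 -m handwheel '[[[0,0,0,0],[0,0,0,0],[0,0,0,0],[0,0,0,0],[0,0,0,0]]]' 20 && python3 -m handwheel '[[[0,0,-0.05,0],[0,0,-0.12,0],[0,0,-0.3,0],[0,0,-0.5,0],[0,0,-0.6,0],[0,0,-0.6,0]]]'
cat >> h.py <<'E'
def box(x,y): c,s=np.cos(.081),np.sin(.081);return np.array([.5398,-.3854])+[c*x-s*y,s*x+c*y]
E
python3 -c "
from h import *
b=box(.055,.012-.016);print(b)
plan((.58,-.04,.17,1.55));plan((*b,.17,1.652),frm=(.58,-.04,.17,1.55))"
```

```text
time_s: 34.0
eef_pos: [0.576, 0.141, 0.049]
eef_rot: [0.0, 0.727, 0.686, 0.0]
wrist_force: [0.7, 0.7, -0.1]
opening: 0.705
grasp_force: 0.0
time_s: 34.62
eef_pos: [0.5764, 0.141, 0.0496]
eef_rot: [0.001, 0.727, 0.686, 0.001]
wrist_force: [0.6, 0.5, 5.5]
opening: 0.386
grasp_force: 60.2
time_s: 35.38
eef_pos: [0.5768, 0.1411, 0.1712]
eef_rot: [0.001, 0.727, 0.686, 0.002]
wrist_force: [0.1, 0.1, -2.9]
opening: 0.387
grasp_force: 60.6
[ 0.59494332 -0.38493676]
now [0.5768 0.1411 0.1712] 1.512
 -> [-0.903, 0.069, 0.006, -0.025]
now [ 0.58 -0.04  0.17] 1.55
 -> [-1.723, 0.111, 0.0, -0.068]
```

```bash
python3 -m handwheel '[[[-0.2,0.015,0,0],[-0.45,0.03,0,-0.01],[-0.7,0.05,0,-0.02],[-0.95,0.07,0,-0.025]]]'; python3 -m handwheel '[[[-0.25,0.015,0,-0.01],[-0.5,0.03,0,-0.02],[-0.75,0.045,0,-0.04],[-0.95,0.06,0,-0.05],[-0.95,0.06,0,-0.05]]]';python3 -c "
from h import *
b=box(.055,-.004)
plan((*b,.17,1.652))"
```

```text
time_s: 35.88
eef_pos: [0.5773, -0.0507, 0.1671]
eef_rot: [-0.001, 0.714, 0.7, -0.001]
wrist_force: [0.5, -0.6, -3.3]
opening: 0.393
grasp_force: 60.4
time_s: 36.5
eef_pos: [0.5853, -0.2426, 0.1669]
eef_rot: [-0.001, 0.689, 0.725, -0.0]
wrist_force: [0.3, 1.2, -3.4]
opening: 0.387
grasp_force: 60.4
now [ 0.5853 -0.2426  0.1669] 1.621
 -> [-0.713, 0.012, -0.016, -0.021]
```

```bash
python3 -m handwheel '[[[-0.2,0,0,0],[-0.45,0.01,0,-0.02],[-0.713,0.012,0,-0.02],[-0.713,0.012,0.1,-0.02],[-0.713,0.012,0.25,-0.02],[-0.713,0.012,0.3,-0.02],[-0.713,0.012,0.3,-0.02]]]';python3 - <<'E'
from h import *
b=box(.055,-.004);plan((*b,.044,1.652))
# re-check the box from the current top view: floor and rim extents in the box frame
for n in('top','scene'):
  c=snap(n);Q=pts(c);d=Q[...,:2]-[.5398,-.3854];co,si=np.cos(.081),np.sin(.081)
  X=d[...,0]*co+d[...,1]*si;Y=-d[...,0]*si+d[...,1]*co
  r=(abs(X)<.135)&(abs(Y)<.095)&(Q[...,2]>.028)&(Q[...,2]<.040);h=r&(abs(Y)<.06);w=r&(abs(X)<.09)
  f=(abs(X)<.05)&(abs(Y)<.05)&(Q[...,2]<.015)
  print(n,'x rim',np.percentile(X[h&(X<-.09)],[2,98]).round(3),np.percentile(X[h&(X>.09)],[2,98]).round(3),'y rim',np.percentile(Y[w&(Y<-.06)],[2,98]).round(3),np.percentile(Y[w&(Y>.06)],[2,98]).round(3),'floor',np.median(Q[f][:,2]).round(4))
E
```

```text
time_s: 37.38
eef_pos: [0.5961, -0.3801, 0.107]
eef_rot: [-0.002, 0.676, 0.737, 0.0]
wrist_force: [0.3, -0.2, -2.8]
opening: 0.389
grasp_force: 60.4
now [ 0.5961 -0.3801  0.107 ] 1.656
 -> [-0.023, -0.008, 0.315, 0.003]Traceback (most recent call last):
  File "<stdin>", line 9, in <module>
    return _quantile_unchecked(
        a, q, axis, out, overwrite_input, method, keepdims, weights)
    return _ureduce(a,
                    func=_quantile_ureduce_func,
    ...<5 lines>...
                    overwrite_input=overwrite_input,
                    method=method)
    r = func(a, **kwargs)
    result = _quantile(arr,
                       quantiles=q,
    ...<2 lines>...
                       out=out,
                       weights=wgt)
    slices_having_nans = np.isnan(arr[-1, ...])
                                  ~~~^^^^^^^^^
IndexError: index -1 is out of bounds for axis 0 with size 0
```

```bash
python3 -m handwheel '[[[-0.02,-0.008,0.1,0],[-0.02,-0.008,0.2,0],[-0.02,-0.008,0.27,0],[-0.02,-0.008,0.295,0],[-0.02,-0.008,0.305,0],[-0.02,-0.008,0.305,0],[-0.02,-0.008,0.305,0]]]'
```

```text
time_s: 38.3
eef_pos: [0.5958, -0.3865, 0.0486]
eef_rot: [0.001, 0.677, 0.736, 0.0]
wrist_force: [0.3, -0.3, -3.1]
opening: 0.386
grasp_force: 60.6
```

```bash
python3 -m handwheel '[[[0,0,0.01,0],[0,0,0.02,0],[0,0,0.02,0]]]'; python3 -m handwheel '[[[0,0,0.008,0],[0,0,0.008,0],[0,0,0.008,0]]]'
```

```text
time_s: 38.67
eef_pos: [0.5955, -0.3863, 0.0446]
eef_rot: [0.0, 0.677, 0.736, -0.0]
wrist_force: [-1.8, 2.5, 3.5]
opening: 0.388
grasp_force: 61.3
time_s: 39.05
eef_pos: [0.5956, -0.3863, 0.0446]
eef_rot: [0.0, 0.677, 0.736, -0.0]
wrist_force: [-4.9, 4.6, 12.9]
opening: 0.385
grasp_force: 62.5
```

```bash
python3 -m handwheel '[[[0,0,-0.008,0],[0,0,-0.008,0],[0,0,-0.008,0],[0,0,-0.008,0]]]' 58; python3 -m handwheel '[[[0,0,-0.15,0],[0,0,-0.35,0],[0,0,-0.6,0],[0,0,-0.6,0]]]'; python3 -m handwheel '[[[0.25,0.05,0,0.01],[0.5,0.1,0,0.02],[0.75,0.15,0,0.03],[1,0.2,0,0.04]]]'; python3 -m handwheel '[[[0.25,0.05,0,0.01],[0.5,0.1,0,0.02],[0.75,0.15,0,0.03],[0.95,0.2,0,0.04],[0.95,0.2,0,0.04]]]'
python3 - <<'E'
from h import *
t=snap('top');s=snap('scene')
for n,C in(('t',pts(t)),('s',pts(s))):
  for m,x,y,z in(('B',(.455,.54),(.09,.21),.062),('A',(.54,.66),(-.45,-.32),.055)):
    try:
      r=lamps(z,.09,x,y,1.55,[C]);q=C[(C[...,2]>z)&(C[...,2]<.09)&(C[...,0]>x[0])&(C[...,0]<x[1])&(C[...,1]>y[0])&(C[...,1]<y[1])]
      print(n,m,r[0].round(3),r[1].round(4),r[2].round(4),r[3],'top',np.percentile(q[:,2],97).round(4))
    except Exception: print(n,m,'none')
plan((.4996,.1347,.17,1.53))
E
```

```text
time_s: 39.55
eef_pos: [0.5952, -0.3861, 0.0434]
eef_rot: [-0.0, 0.677, 0.736, 0.0]
wrist_force: [0.4, 0.5, -0.5]
opening: 0.677
grasp_force: 0.0
time_s: 40.05
eef_pos: [0.5979, -0.3884, 0.17]
eef_rot: [0.005, 0.677, 0.736, 0.0]
wrist_force: [0.7, -0.1, -0.1]
opening: 0.681
grasp_force: 0.0
time_s: 40.55
eef_pos: [0.6179, -0.1817, 0.1626]
eef_rot: [-0.001, 0.699, 0.715, -0.0]
wrist_force: [1.3, 0.2, -0.5]
opening: 0.681
grasp_force: 0.0
time_s: 41.18
eef_pos: [0.6535, 0.0108, 0.1626]
eef_rot: [-0.001, 0.718, 0.696, -0.0]
wrist_force: [-0.1, -0.6, 0.1]
opening: 0.676
grasp_force: 0.0
t B none
t A 1.694 0.0658 [ 0.5931 -0.3702] 681 top 0.074
s B none
s A 1.574 0.0678 [ 0.597  -0.3705] 737 top 0.0762
now [0.6534 0.0076 0.1628] 1.536
 -> [0.608, -0.79, -0.036, 0.004]
```

```bash
python3 -m handwheel '[[[0,-0.25,0,0],[0,-0.5,0,0],[0,-0.79,0,0],[0,-0.79,0,0]]]'
python3 - <<'E'
from h import *
for n in('top','scene'):
    C=pts(snap(n))
    try: r=lamps(.062,.09,(.44,.56),(.08,.23),1.55,[C]);print(n,r[0].round(3),r[1].round(4),r[2].round(4),r[3])
    except Exception: print('none')
plan((.4996,.1347,.12,1.53))
E
```

```text
time_s: 41.78
eef_pos: [0.4905, 0.0128, 0.1616]
eef_rot: [-0.002, 0.72, 0.694, -0.002]
wrist_force: [0.3, 0.5, 0.2]
opening: 0.678
grasp_force: 0.0
top 1.596 0.0388 [0.5002 0.1644] 513
scene 1.449 0.0699 [0.504  0.1507] 421
now [0.4962 0.0119 0.1641] 1.533
 -> [0.614, -0.006, 0.221, 0.002]
```

Lamp B hasn't moved.

```bash
python3 -m handwheel '[[[0.2,0,0,0],[0.4,0,0,0],[0.614,0,0,0],[0.614,0,0.15,0],[0.614,0,0.27,0],[0.614,0,0.27,0]]]'; python3 -c "
from h import *
plan((.4998,.1347,.049,1.53))"
```

```text
time_s: 42.62
eef_pos: [0.5005, 0.1355, 0.1081]
eef_rot: [-0.001, 0.72, 0.694, -0.001]
wrist_force: [0.6, -0.4, 0.4]
opening: 0.676
grasp_force: 0.0
now [0.5005 0.1355 0.1081] 1.534
 -> [-0.004, -0.004, 0.296, 0.003]
```

```bash
python3 -m handwheel '[[[0,0,0.08,0],[0,0,0.16,0],[0,0,0.24,0],[0,0,0.295,0],[0,0,0.295,0],[0,0,0.295,0]]]' && python3 -m handwheel '[[[0,0,0,0],[0,0,0,0],[0,0,0,0],[0,0,0,0],[0,0,0,0]]]' 20 && python3 -m handwheel '[[[0,0,-0.05,0],[0,0,-0.12,0],[0,0,-0.3,0],[0,0,-0.5,0],[0,0,-0.6,0],[0,0,-0.6,0]]]'; python3 -c "
from h import *
b=box(-.055,.012-.016);print(b)
plan((.4853,-.06,.17,1.56));plan((*b,.17,1.652),frm=(.4853,-.06,.17,1.56))"
```

```text
time_s: 43.38
eef_pos: [0.5007, 0.1358, 0.051]
eef_rot: [0.0, 0.72, 0.694, 0.0]
wrist_force: [0.1, 0.2, -0.0]
opening: 0.678
grasp_force: 0.0
time_s: 44.0
eef_pos: [0.5008, 0.1359, 0.0515]
eef_rot: [0.0, 0.72, 0.694, 0.0]
wrist_force: [-2.1, 0.4, 5.4]
opening: 0.385
grasp_force: 60.9
time_s: 44.75
eef_pos: [0.5017, 0.1359, 0.1731]
eef_rot: [0.002, 0.72, 0.694, 0.002]
wrist_force: [-0.1, 1.0, -3.9]
opening: 0.389
grasp_force: 60.6
[ 0.48530397 -0.39383702]
now [0.5017 0.1359 0.1731] 1.535
 -> [-0.982, -0.047, 0.016, -0.017]
now [ 0.4853 -0.06    0.17  ] 1.56
 -> [-1.669, 0.018, 0.0, -0.061]
```

```bash
python3 -m handwheel '[[[-0.2,-0.01,0,0],[-0.45,-0.02,0,0],[-0.7,-0.035,0,-0.01],[-0.95,-0.047,0,-0.017]]]'; python3 -m handwheel '[[[-0.25,0,0,-0.01],[-0.5,0.005,0,-0.02],[-0.75,0.01,0,-0.04],[-0.95,0.01,0,-0.05],[-0.95,0.01,0,-0.05]]]';python3 -c "
from h import *
b=box(-.055,-.004)
plan((*b,.17,1.652))"
```

```text
time_s: 45.25
eef_pos: [0.4829, -0.0548, 0.1694]
eef_rot: [-0.001, 0.711, 0.704, -0.0]
wrist_force: [0.6, 0.2, -3.5]
opening: 0.387
grasp_force: 60.4
time_s: 45.88
eef_pos: [0.4832, -0.2462, 0.1694]
eef_rot: [-0.001, 0.685, 0.728, -0.0]
wrist_force: [-0.8, 0.1, -3.3]
opening: 0.389
grasp_force: 60.4
now [ 0.4832 -0.2462  0.1694] 1.632
 -> [-0.738, -0.034, -0.003, -0.014]
```

```bash
python3 -m handwheel '[[[-0.25,-0.01,0,0],[-0.5,-0.02,0,-0.01],[-0.738,-0.034,0,-0.01],[-0.738,-0.034,0.1,-0.01],[-0.738,-0.034,0.25,-0.01],[-0.738,-0.034,0.3,-0.01],[-0.738,-0.034,0.3,-0.01]]]';python3 -c "
from h import *
b=box(-.055,-.004);plan((*b,.047,1.652))"
```

```text
time_s: 46.75
eef_pos: [0.4864, -0.3896, 0.1093]
eef_rot: [-0.002, 0.678, 0.735, 0.0]
wrist_force: [-0.8, -0.4, -3.5]
opening: 0.388
grasp_force: 60.4
now [ 0.4864 -0.3896  0.1093] 1.651
 -> [-0.021, -0.007, 0.311, -0.0]
```

```bash
python3 -m handwheel '[[[-0.02,-0.007,0.1,0],[-0.02,-0.007,0.2,0],[-0.02,-0.007,0.27,0],[-0.02,-0.007,0.295,0],[-0.02,-0.007,0.31,0],[-0.02,-0.007,0.31,0],[-0.02,-0.007,0.31,0]]]';  python3 -m handwheel '[[[0,0,0.01,0],[0,0,0.02,0],[0,0,0.02,0]]]'
```

```text
time_s: 47.62
eef_pos: [0.4861, -0.3959, 0.0494]
eef_rot: [0.001, 0.678, 0.735, -0.0]
wrist_force: [0.3, -0.4, -3.3]
opening: 0.391
grasp_force: 60.5
time_s: 48.0
eef_pos: [0.4861, -0.3959, 0.0466]
eef_rot: [0.0, 0.678, 0.735, -0.0]
wrist_force: [-4.0, 4.0, 8.3]
opening: 0.388
grasp_force: 61.9
```

Floor contact at the expected height. I'll release, retreat and check.

```bash
python3 -m handwheel '[[[0,0,-0.005,0],[0,0,-0.005,0],[0,0,-0.005,0],[0,0,-0.005,0]]]' 58; python3 -m handwheel '[[[0,0,-0.15,0],[0,0,-0.35,0],[0,0,-0.6,0],[0,0,-0.8,0],[0,0,-0.8,0]]]'; python3 -m handwheel '[[[0.25,0,0,0],[0.5,0,0,0],[0.75,0,0,0],[0.95,0,0,0],[0.95,0,0,0]]]'
python3 - <<'E'
from h import *
t=snap('top');s=snap('scene')
for n,C in(('t',t),('s',s)):
  Q=pts(C)
  for m,x,y in(('B',(.44,.535),(-.46,-.32)),('A',(.545,.66),(-.45,-.32))):
    try:
      r=lamps(.055,.09,x,y,1.55,[Q]);q=Q[(Q[...,2]>.055)&(Q[...,2]<.09)&(Q[...,0]>x[0])&(Q[...,0]<x[1])&(Q[...,1]>y[0])&(Q[...,1]<y[1])]
      f=q[q[:,1]<np.percentile(q[:,1],40)];b=q[q[:,1]>np.percentile(q[:,1],60)]
      print(n,m,r[0].round(3),r[1].round(4),r[2].round(4),r[3],'fin',np.percentile(f[:,2],95).round(4),'bowl',np.percentile(b[:,2],97).round(4))
    except Exception: print(n,m,'none')
  hs=cv2.cvtColor(C['color'],cv2.COLOR_RGB2HSV)
  k=cv2.inRange(hs,(0,150,60),(7,255,255)).astype(bool)&(Q[...,0]>.4)&(Q[...,0]<.62)&(Q[...,1]>.27)&(Q[...,1]<.42)&(Q[...,2]>.055)
  v,u=np.nonzero(k)
  if len(v)>5:
    q=np.array([stinv(ray(C,i,j,.061)) for i,j in zip(u,v)]);print('trigger slope',np.polyfit(q[:,0],q[:,1],1))
E
```

```text
time_s: 48.5
eef_pos: [0.4857, -0.3956, 0.0456]
eef_rot: [-0.0, 0.678, 0.735, 0.0]
wrist_force: [0.2, -0.1, 0.2]
opening: 0.677
grasp_force: 0.0
time_s: 49.12
eef_pos: [0.4874, -0.3974, 0.2104]
eef_rot: [0.004, 0.678, 0.735, -0.001]
wrist_force: [-0.1, -0.3, 0.1]
opening: 0.679
grasp_force: 0.0
time_s: 49.75
eef_pos: [0.4699, -0.2032, 0.2044]
eef_rot: [-0.001, 0.677, 0.736, 0.0]
wrist_force: [1.3, 0.8, -0.2]
opening: 0.674
grasp_force: 0.0
t B 1.106 0.0174 [ 0.4608 -0.3546] 57 fin 0.0685 bowl 0.0709
t A none
trigger slope [0.27572533 0.18971046]
s B 1.549 0.0674 [ 0.4876 -0.3804] 632 fin 0.0681 bowl 0.0772
s A 1.585 0.0664 [ 0.597  -0.3709] 733 fin 0.068 bowl 0.0771
trigger slope [0.27585652 0.19074987]
```

Both lamps are upright in the box, the trigger is released and the robot is clear.

```bash
python3 -m handwheel '[[[0,0,0,0],[0,0,0,0],[0,0,0,0]]]' && python3 -c "
from bench import ctrl
print(ctrl.hand_in())"
```

```text
time_s: 50.22
eef_pos: [0.4706, -0.2068, 0.2055]
eef_rot: [-0.0, 0.679, 0.734, -0.0]
wrist_force: [-0.1, 0.4, -0.0]
opening: 0.677
grasp_force: 0.0
the job is handed in; nothing more can be done
None
```

The job is handed in at about 50 s (verdict not shown): both housings present were blown off for over a second with the bar shut and now stand upright in the grey box, the trigger is released and the keeper bar is open to about 1.23 rad.

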